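Walk a binding shutter plate home

TASK

Shut the bench extraction inlet: lay the loose H-shaped shutter plate between the two side rails in front of the hood and let go of it, then work it in under the hood by pushing its two ends in turn, little by little because it binds as soon as it goes crooked, until both ends lie square against the back bar. Do not force it when it binds, and leave the other things on the bench alone.

Things in the scene. Friction and masses are not known exactly. Their poses are not given: they have to be found in the camera images.
- inlet: Low grey steel extraction inlet, fixed to the bench. Origin on the bench under the middle of the hood's front edge; +x: the way the shutter travels in, away from the robot; +y left. Sizes in mm, in this frame. Bed 118 wide, top z 8, x -90 to 130. Two black rubber-lined side rails on it, inner faces y +-50, tops z 16.5, from x -82, short flared lead-ins in front.
- bed_front (a point): Point on the bed's top between the rails, 62 mm in front of the hood: a good place to lay the shutter's origin. It leaves room for a finger before the hood and keeps the corners of the ends, which overlap the hood by 7 mm each side, off its top. The hand cannot pass under the hood, so the plate must be let go in front of it.
- hood_front (a point): Middle of the hood's front edge. Hood: flat plate, y -54 to 54, underside z 43, top z 50, from x 0 to the back bar, which alone carries it, so that the shutter's ends pass beside it in the open.
- bar_front (a point): Middle of the back bar's front face, x 108. Bar 204 wide (y), 44 high, 22 thick; a short duct spigot behind it reaches x 160. The shutter is home when the far edges of both its ends lie on this face; its origin is then at x 58, y 0, z 8 of the inlet's frame.
- shutter: Loose aluminium plate, H-shaped from above, 100 (x) by 200 (y) by 30 mm, 0.25 to 0.5 kg. Origin: middle of underside, z up; same after half a turn. Waist block x +-25, y +-47, z 0 to 30: grip it from above across the 50 mm; it runs on the bed between the rails with 6 mm total side play and wedges on them when turned about 0.16 rad. Ends: y 47 to 100 each side, x +-50, z 11 to 22.
- shutter_left (a point): Middle of the x = -50 edge of the shutter's end at its own y = +78, z 16.5 mm. Pushing here alone (toward its +x) moves the plate some 10 mm, turns it and wedges it; a push on the other end frees it and moves it on. Free it slides at 2 to 8 N; wedged, more only jams it: stop at about 10 N, over 40 N is forcing. Ends are too deep (100) to grip.
- shutter_right (a point): The same on the other end, at the shutter's own y = -78 mm.
- jar: bystander: small jar, 47 across, 37 mm high, leave alone. It stands in front of the tall steel riser (a fixed bench rack, 0.38 m high, about y -0.02 to 0.17, from x 0.53 back) that separates the shutter from the inlet: carry the plate past the riser's front, close to the robot, above the jar.
- box: bystander: carton 35x90x62 mm, standing on the bench; leave alone
- pen: bystander: marker pen 123 mm long, lying on the bench; leave alone
- oil: bystander: small dark bottle, 42 across, 69 mm high, standing on the bench; leave alone

How it is judged:
By the outcome, as a careful person would: the job done as asked, in the order asked, and still so for the second after the job is handed in, with the robot touching nothing.
It also fails if it takes over 72 s, if anything falls off the work surface, if the arm or the gripper's body presses on something with over 40 N, if the wrist force passes 120 N, or if a joint passes its speed limit or range.

ROBOT

A 6-joint arm with a two-finger parallel gripper is mounted at the origin on a cart in front of the work surface, level with it; the furniture and walls round the work are solid. World frame = base frame: x ahead of the robot, y to its left, z up, the work surface at z = 0. Lengths are in m, angles in rad, forces in N, time in s.
With the tool pointing down it reaches from about 0.275 to 0.975 m from the base axis. Payload 8.4 kg.
Tool frame: the origin (TCP) lies at the very end of the fingers, on their centre line; the grasp point (between the pads) lies 19 mm behind it; z points along the fingers, y is the line along which they close (so a half turn about z gives the same grasp; the last joint's range is limited). The gripper opens to 92 mm and grips with 3 to 60 N. Pads are 20 mm wide; open, the fingers measure 128 mm over their backs; the gripper's body (75 mm by 189 mm) begins 69 mm behind the grasp point.
Start: joints at [1.169, 0.353, 1.633, -0, 1.155, -0.002], TCP at [0.243, 0.576, 0.215] pointing down, gripper open.
Joint ranges: [-2.63, 2.63], [-0.92, 2.1], [0.06, 2.66], [-1.3, 4.44], [0, 2.69], [-3.02, 3.02]. Speed limits (rad/s): [2.22, 2.22, 2.79, 3.14, 3.14, 3.14].

INTERFACE

Orientations are given as a unit quaternion [w, x, y, z].
In Python, from plant import arm gives the robot as it stands. The module is installed in compiled form; this text tells all that it offers.
- The arm moves only by the shell command python3 -m inch 'ROWS' [FORCE]. ROWS is JSON, a list of rows, each an object of numbers: "hand": the closure, from 0 (fully open) to 1 (shut); "dx", "dy", "dz": the shift along the tool's x, y, z in cm; "ax", "ay", "az": the turn, a rotation vector about the tool's x, y, z in degrees. In form: [{"hand": .., "dx": .., "dy": .., "dz": .., "ax": .., "ay": .., "az": ..}, ...]. A call has 1 to 8 rows; each row is the pose to reach, as a shift and turn from the pose commanded when the call began, along the tool's axes at that moment; what a row does not reach only later rows make up. A row lasts 1/12 s, in which the tool goes at most 41.7 mm and 7.16 degrees, less where a joint would pass 70% of its speed; a pose out of reach is approached as far as the arm can. A call with a gripper value outside its range is refused whole. The fingers move at their own pace and stop on an object; FORCE is the grip in N (left out, the last holds). Time passes only in rows, so rows that repeat a pose let the fingers close. It gives the time, the measured TCP pose, the force, the opening and the grip force at its end, in the units of the state.
- arm.get_obs(): the state, without advancing time (a new reading comes with each control period).
- arm.grab_frame(name): name is "scene" or "top" or "wrist"; returns a dict with "color" (480x640x3 uint8, red, green, blue), "range_z" (480x640 float32, m along the optical axis (not along the pixel's ray), 0 where there is no reading), "fx", "fy", "cx", "cy" (pixels), "extrinsics" (4x4, takes a point from camera to world coordinates). Camera axes: x right, y up, looking along -z (the intrinsics and any distortion apply to the point x, -y, -z); pixel columns grow to the right and rows downward; lengths in m; the calibration is good to about 2 mm. A picture is of the moment at which its call begins.
- arm.hand_in(): hands the job in; it is judged then, once.
The state is a dict: "time_s": time; "joint_positions": joint angles; "qd": joint speeds; "joint_torque": joint torques, N m; "ee_pos": TCP position; "tcp_rot": TCP orientation; "contact_force": force on the tool from outside, world axes, zero at the start; "ft_torque": the same for the moment, N m; "width": opening from 0.0 (shut) to 1.0 (fully open); "gripper_force": force on a finger pad.
Only numpy, scipy, OpenCV 4.12 (cv2) and the standard library are available. Lean on these libraries where they do the work, as an engineer would, in place of code of your own. Each camera call takes 0.05 s, during which the arm holds its last target. There are 200 camera calls.

## Working session

There is one attempt and no reset: what is moved stays moved. The work goes in short steps, Python scripts to look and compute and a shell command to move; the robot and the scene stay as the last step left them, time stands still between calls to the robot, and variables do not carry over. Pictures are saved under pics/ and viewed, at most 10 in all, crops included, and the job is handed in when it is done.

```bash
mkdir -p pics; cat > h.py <<'E'
import numpy as np, cv2
from plant import arm
def grab(n):
    f=arm.grab_frame(n); z=f["range_z"]; v,u=np.mgrid[0:480,0:640]
    p=np.stack([(u-f["cx"])/f["fx"]*z,-(v-f["cy"])/f["fy"]*z,-z,np.ones_like(z)],-1)
    w=p@np.array(f["extrinsics"]).T; w=w[...,:3]; w[z==0]=np.nan
    return f,w
def save(n,im): cv2.imwrite(f"pics/{n}.png",im[...,::-1])
E
python3 - <<'E'
from h import *
o=arm.get_obs(); print(o)
for n in("scene","top"):
    f,w=grab(n); save(n+"0",f["color"]); np.save(n+"0.npy",w); print(n,f["fx"],np.round(f["extrinsics"],3).tolist())
E
```

```text
{'time_s': 0.0, 'joint_positions': array([ 1.16857431e+00,  3.53647257e-01,  1.63409537e+00,  1.72423528e-05,
        1.15521777e+00, -2.43309505e-03]), 'qd': array([ 1.17245533e-03,  1.76713487e-03, -1.61500956e-04, -3.09687704e-04,
       -1.93530047e-03,  1.85480136e-06]), 'joint_torque': array([-5.55917177e-04, -5.93849444e+01, -3.34207714e+01,  6.97129173e-02,
        2.36562768e-02, -1.25479573e-04]), 'ee_pos': array([0.24309012, 0.57526517, 0.21388085]), 'tcp_rot': array([-1.45147555e-04,  1.98569265e-01,  9.80086618e-01, -6.68334472e-04]), 'contact_force': array([-0.35430197, -0.37293216, -0.26622501]), 'ft_torque': array([-0.04030651,  0.05526286,  0.0029289 ]), 'gripper_force': 0.0, 'width': 1.0007593778925636}
scene 568.1468598681141 [[0.909, 0.196, -0.367, 0.088], [-0.416, 0.39, -0.822, -0.938], [-0.017, 0.9, 0.436, 0.643], [0.0, 0.0, 0.0, 1.0]]
top 615.1229765923234 [[-0.017, 0.977, -0.21, 0.208], [-1.0, -0.018, -0.003, 0.111], [-0.006, 0.21, 0.978, 1.625], [0.0, 0.0, 0.0, 1.0]]
```

View pics/top0.png

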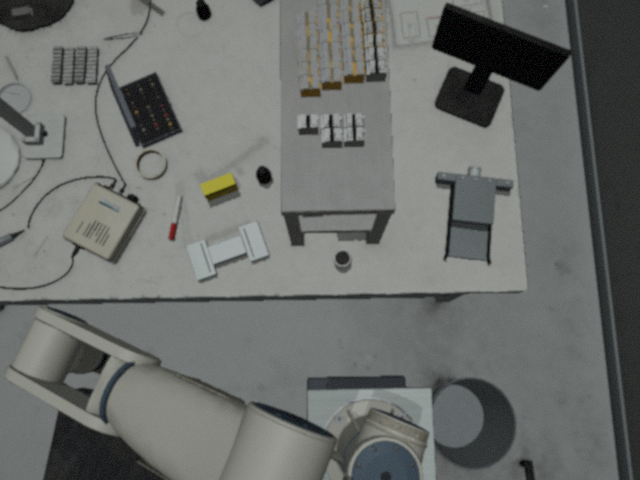

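View pics/scene0.png

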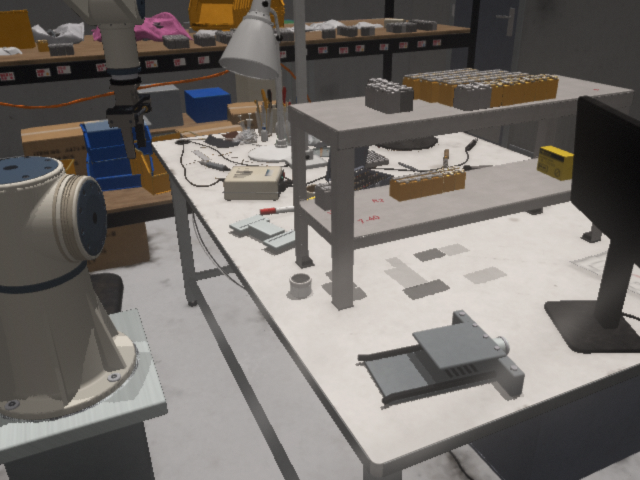

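The top view shows the shutter at about (228,250), the jar at (343,258), the riser between x 282 and 393, and the inlet with its hood at (473,200) and bar at (474,181). Next I'll measure the shutter and inlet.

```bash
python3 - <<'E'
from h import *
w=np.load("top0.npy")
def rect(m,name):
    P=w[m][:,:2].astype(np.float32); r=cv2.minAreaRect(P*1000); print(name,len(P),np.round(r[0],1),np.round(r[1],1),round(r[2],1),"zmed",np.round(np.median(w[m][:,2])*1000,1),"mean",P.mean(0))
def sub(r0,r1,c0,c1,lo,hi):
    m=np.zeros(w.shape[:2],bool); m[r0:r1,c0:c1]=1
    return m&(w[...,2]>lo)&(w[...,2]<hi)
def big(m):
    n,l,s,_=cv2.connectedComponentsWithStats(m.astype(np.uint8)); return l==1+np.argmax(s[1:,4])
print("bench z",np.nanmedian(w[270:290,400:430,2]))
rect(big(sub(215,290,180,280,.012,.05)),"shutter all")
rect(big(sub(215,290,180,280,.026,.05)),"waist")
rect(big(sub(160,270,425,520,.03,.06)),"hood+bar")
rect(big(sub(185,270,425,520,.046,.06)),"hood")
rect(big(sub(160,270,425,520,.004,.06)),"inlet")
rect(big(sub(240,275,328,360,.02,.06)),"jar")
for r in range(165,270,6): print(r,[None if np.isnan(a) else int(a*1000) for a in w[r,434:516:4,2]])
print(w[222,470],w[205,470],w[180,445],w[184,510])
E
```

```text
bench z 0.0008012670453128035
shutter all 2189 [513.  365.8] [102.9 200. ] 19.4 zmed 24.4 mean [0.51133025 0.36565107]
waist 620 [517.3 355.7] [ 54.  123.3] 20.8 zmed 30.8 mean [0.513078  0.3649157]
hood+bar 2324 [ 650.1 -293.1] [204.4 162.2] 81.5 zmed 49.2 mean [ 0.6447816  -0.29259983]
hood 1316 [ 622.9 -290.4] [108.4 107.7] 81.5 zmed 50.7 mean [ 0.6207817  -0.29092512]
inlet 4268 [ 610.5 -295. ] [217.1 280.8] 82.5 zmed 40.7 mean [ 0.6033259  -0.28512627]
jar 260 [483.3  60.8] [44.7 46.8] 89.3 zmed 37.2 mean [0.4826722  0.06143204]
165 [-4, 3, -10, 2, 1, 0, -5, -1, 0, 1, 34, -5, -7, 0, 0, -3, -1, -4, 1, -1, -7]
171 [0, -4, -5, 4, 4, 0, -1, 0, -6, 31, 40, 30, 3, 1, 5, -2, 0, 0, 4, -4, 4]
177 [-7, 45, 43, 50, 41, 39, 55, 53, 53, 49, 53, 55, 50, 44, 43, -1, 5, 8, 0, -3, 9]
183 [1, 1, 13, 8, 17, 23, 48, 46, 53, 44, 47, 46, 53, 48, 50, 50, 47, 41, 45, 45, 1]
189 [-1, 0, 1, -6, -3, 5, 46, 47, 44, 49, 51, 54, 45, 51, 48, 52, 12, 10, 16, 25, 3]
195 [-4, -1, 0, 8, 10, 44, 53, 51, 51, 53, 52, 54, 52, 48, 50, 45, 2, 4, 0, 3, 5]
201 [0, -7, 2, 0, 21, 46, 53, 50, 55, 51, 51, 49, 48, 51, 48, 47,
[... 331 characters left out ...]
 2, -4, -1, 0, 2]
231 [-1, 0, 5, -5, 16, 11, 0, 5, 6, 15, 11, 12, 6, 5, 17, 4, 0, 0, 4, 2, -2]
237 [-5, 0, -2, 1, 18, 6, 3, 10, 10, 8, 4, 5, 6, 8, 13, 0, -3, 0, 3, 1, 0]
243 [0, 2, -3, 6, 5, 6, 1, 8, 7, 3, 5, 8, 9, 11, 17, -1, 5, -3, -2, 1, 0]
249 [5, 0, 2, 16, 15, 5, 3, 3, 4, 7, 6, 8, 5, 6, 21, -3, 5, -4, -1, 0, 1]
255 [-2, 1, -2, 19, 14, 3, 7, 19, 8, 6, 6, 8, 0, 3, 8, -10, 1, 0, -7, 0, -2]
261 [3, -5, -1, 0, 0, -2, -5, -3, -2, -1, -6, 0, 4, 6, 12, 0, 0, 0, 3, 1, 3]
267 [0, -9, 3, 3, -2, -4, 2, 6, -2, 0, 0, 0, 0, -1, -4, 4, 5, 7, -4, -2, -1]
[ 0.579319   -0.28633587  0.00700247] [ 0.61651888 -0.27985917  0.0461445 ] [ 0.68816668 -0.21886131  0.04129472] [ 0.67224397 -0.39019256  0.04635962]
```

```bash
cat >> h.py <<'E'
from scipy.spatial.transform import Rotation as R
def go(x,y,z,yaw):
    """cm/deg rows to bring the TCP to x,y,z (m), pointing down, tool y at yaw (deg)"""
    o=arm.get_obs(); q=o["tcp_rot"]; C=R.from_quat([q[1],q[2],q[3],q[0]])
    best=None
    for k in(0,180):
        a=np.radians(yaw+k); ty=np.array([np.cos(a),np.sin(a),0]); tz=np.array([0,0,-1.]); T=R.from_matrix(np.c_[np.cross(ty,tz),ty,tz])
        rv=np.degrees((C.inv()*T).as_rotvec())
        if best is None or np.linalg.norm(rv)<np.linalg.norm(best): best=rv
    d=C.inv().apply(np.array([x,y,z])-o["ee_pos"])*100
    print("d cm",np.round(d,2),"a deg",np.round(best,2))
I0=np.array([.571,-.2813]); IY=-8.5
def inl(x,y,I0=I0,IY=IY):
    a=np.radians(IY); return I0+np.array([x*np.cos(a)-y*np.sin(a),x*np.sin(a)+y*np.cos(a)])/1000
E
python3 -c "
from h import *
go(.513,.366,.2,19.4)"
```

```text
d cm [-33.01  -8.77   1.41] a deg [-7.000e-02  3.000e-02  4.769e+01]
```

```bash
python3 -m inch '[{"hand":0,"dx":-33.0,"dy":-8.8,"dz":1.4,"az":47.7},{"hand":0,"dx":-33.0,"dy":-8.8,"dz":1.4,"az":47.7},{"hand":0,"dx":-33.0,"dy":-8.8,"dz":1.4,"az":47.7},{"hand":0,"dx":-33.0,"dy":-8.8,"dz":1.4,"az":47.7},{"hand":0,"dx":-33.0,"dy":-8.8,"dz":1.4,"az":47.7},{"hand":0,"dx":-33.0,"dy":-8.8,"dz":1.4,"az":47.7},{"hand":0,"dx":-33.0,"dy":-8.8,"dz":1.4,"az":47.7},{"hand":0,"dx":-33.0,"dy":-8.8,"dz":1.4,"az":47.7}]' && python3 - <<'E'
from h import *
go(.513,.366,.2,19.4)
E
```

```text
validation failed for argument at $[0]...
```

```bash
python3 -m inch '[{"hand":0,"dx":-33.0,"dy":-8.8,"dz":1.4,"ax":0,"ay":0,"az":47.7},{"hand":0,"dx":-33.0,"dy":-8.8,"dz":1.4,"ax":0,"ay":0,"az":47.7},{"hand":0,"dx":-33.0,"dy":-8.8,"dz":1.4,"ax":0,"ay":0,"az":47.7},{"hand":0,"dx":-33.0,"dy":-8.8,"dz":1.4,"ax":0,"ay":0,"az":47.7},{"hand":0,"dx":-33.0,"dy":-8.8,"dz":1.4,"ax":0,"ay":0,"az":47.7},{"hand":0,"dx":-33.0,"dy":-8.8,"dz":1.4,"ax":0,"ay":0,"az":47.7},{"hand":0,"dx":-33.0,"dy":-8.8,"dz":1.4,"ax":0,"ay":0,"az":47.7},{"hand":0,"dx":-33.0,"dy":-8.8,"dz":1.4,"ax":0,"ay":0,"az":47.7}]' && python3 - <<'E'
from h import *
go(.513,.366,.2,19.4)
E
```

```text
time_s: 0.77
ee_pos: [0.5075, 0.3698, 0.2006]
tcp_rot: [-0.0, 0.58, 0.815, -0.0]
contact_force: [-0.0, 0.9, 0.1]
width: 1.002
gripper_force: 0.0
d cm [-0.54  0.4   0.06] a deg [-0.02  0.   -0.32]
```

```bash
python3 - <<'E'
from h import *
f,w=grab("wrist"); save("w1",f["color"]); np.save("w1.npy",w)
z=w[...,2]; print(np.round(f["extrinsics"],3).tolist(),arm.get_obs()["ee_pos"])
m=(z>.014)&(z<.05)
n,l,s,_=cv2.connectedComponentsWithStats(m.astype(np.uint8))
for i in range(1,n):
    if s[i,4]>1500:
        P=w[l==i]; r=cv2.minAreaRect((P[:,:2]*1000).astype(np.float32)); print(s[i],np.round(r[0],1),np.round(r[1],1),round(r[2],2),np.median(P[:,2]))
E
```

```text
[[0.945, -0.317, -0.08, 0.486], [0.327, 0.917, 0.229, 0.434], [0.0, -0.242, 0.97, 0.37], [0.0, 0.0, 0.0, 1.0]] [0.51286305 0.36532696 0.20029651]
[  264   102   126   231 21032] [515.3 366.3] [100.4 199.6] 19.11 0.02160424960047455
[ 495  213   67  107 2203] [670.2 389.7] [91.8 31.1] 89.84 0.033157780631774436
```

View pics/w1.png

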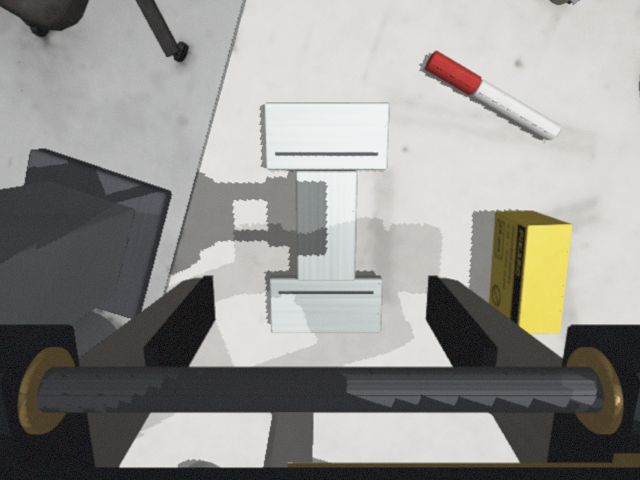

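The wrist view shows the waist centred at about (326,224) and clear of the fingers' path. The wrist depth gives the shutter at (515.3, 366.3) mm, yaw 19.1°. Now I'll go down and grip.

```bash
python3 - <<'E'
from h import *
go(.515,.3662,.006,19.1)
E
```

```text
d cm [ 0.08  0.2  19.43] a deg [0.1  0.19 0.09]
```

```bash
python3 -m inch '[{"hand":0,"dx":0.1,"dy":0.2,"dz":4,"ax":0,"ay":0,"az":0.3},{"hand":0,"dx":0.1,"dy":0.2,"dz":8,"ax":0,"ay":0,"az":0.3},{"hand":0,"dx":0.1,"dy":0.2,"dz":12,"ax":0,"ay":0,"az":0.3},{"hand":0,"dx":0.1,"dy":0.2,"dz":15,"ax":0,"ay":0,"az":0.3},{"hand":0,"dx":0.1,"dy":0.2,"dz":17,"ax":0,"ay":0,"az":0.3},{"hand":0,"dx":0.1,"dy":0.2,"dz":18.5,"ax":0,"ay":0,"az":0.3},{"hand":0,"dx":0.1,"dy":0.2,"dz":19.4,"ax":0,"ay":0,"az":0.3},{"hand":0,"dx":0.1,"dy":0.2,"dz":19.4,"ax":0,"ay":0,"az":0.3}]' && python3 -m inch '[{"hand":1,"dx":0,"dy":0,"dz":0,"ax":0,"ay":0,"az":0},{"hand":1,"dx":0,"dy":0,"dz":0,"ax":0,"ay":0,"az":0},{"hand":1,"dx":0,"dy":0,"dz":0,"ax":0,"ay":0,"az":0},{"hand":1,"dx":0,"dy":0,"dz":0,"ax":0,"ay":0,"az":0},{"hand":1,"dx":0,"dy":0,"dz":0,"ax":0,"ay":0,"az":0},{"hand":1,"dx":0,"dy":0,"dz":0,"ax":0,"ay":0,"az":0},{"hand":1,"dx":0,"dy":0,"dz":0,"ax":0,"ay":0,"az":0},{"hand":1,"dx":0,"dy":0,"dz":0,"ax":0,"ay":0,"az":0}]' 35
```

```text
time_s: 1.48
ee_pos: [0.5064, 0.3722, 0.0047]
tcp_rot: [-0.001, 0.58, 0.815, -0.002]
contact_force: [-0.1, -0.3, -0.8]
width: 1.004
gripper_force: 0.0
time_s: 2.15
ee_pos: [0.5087, 0.3735, 0.0076]
tcp_rot: [0.0, 0.58, 0.815, 0.001]
contact_force: [2.0, 0.9, 3.2]
width: 0.543
gripper_force: 35.0
```

```bash
python3 - <<'E'
from h import *
o=arm.get_obs(); print(o["ee_pos"],o["joint_positions"],o["contact_force"],o["time_s"])
go(.515,.3662,.006,19.1)
f,w=grab("wrist"); save("w2",f["color"]); o=arm.get_obs(); print(o["ee_pos"],o["time_s"])
E
```

```text
[0.50867791 0.37351673 0.00760209] [ 6.31046014e-01  6.08906097e-01  1.75416461e+00 -1.32021238e-04
  7.76617200e-01  2.97819621e-01] [2.01284507 0.87890442 3.22431275] 2.15
d cm [-0.9   0.36  0.16] a deg [ 0.11 -0.03 -0.  ]
[0.50868767 0.37352522 0.00756917] 2.2
```

View pics/w2.png

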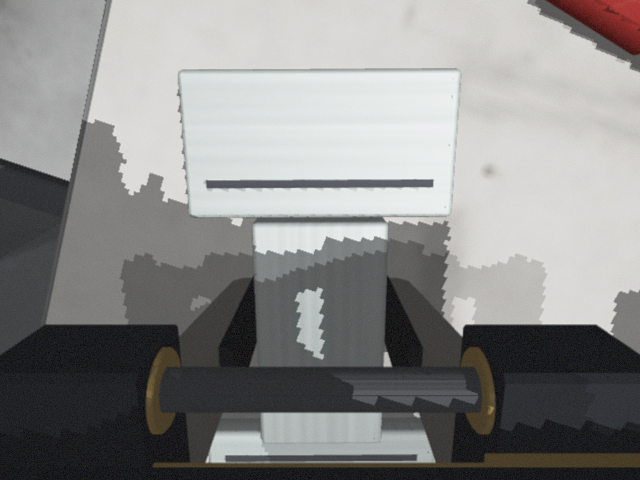

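The plate is gripped, with its far end at rows 70–215 and cols 180–460. The grip sits about 9 mm off-centre along the waist, which is harmless. Next I'll measure that offset and plan the lift.

```bash
cat >> h.py <<'E'
def ray(f,u,v,z):
    E=np.array(f["extrinsics"]); d=E[:3,:3]@np.array([(u-f["cx"])/f["fx"],-(v-f["cy"])/f["fy"],-1]); return E[:3,3]+d*(z-E[2,3])/d[2]
def tool(p):
    o=arm.get_obs(); q=o["tcp_rot"]; return R.from_quat([q[1],q[2],q[3],q[0]]).inv().apply(np.asarray(p)-o["ee_pos"])*1000
E
python3 - <<'E'
from h import *
f,w=grab("wrist"); g=cv2.cvtColor(f["color"],cv2.COLOR_RGB2GRAY).astype(float)
col=g[:,300:340].mean(1); d=np.diff(cv2.GaussianBlur(col[:,None],(1,5),0)[:,0]); print("edges",[(i,round(d[i],1)) for i in range(50,240) if abs(d[i])>4])
for u,v,z in((320,70,.022),(320,215,.022),(320,220,.030),(255,235,.03),(386,235,.03)): print((u,v),np.round(tool(ray(f,u,v,z)),1))
m=(w[...,2]>.014)&(w[...,2]<.05); m[225:]=0
P=w[m][:,:2]; t=np.array([tool(np.r_[p,0]) for p in P[::40]]); print(np.percentile(t[:,0],[0.5,99.5]),np.percentile(t[:,1],[1,99]))
E
```

```text
edges [(66, np.float64(-6.7)), (67, np.float64(-16.2)), (68, np.float64(-16.1)), (70, np.float64(13.5)), (71, np.float64(17.1)), (72, np.float64(13.7)), (73, np.float64(8.4)), (177, np.float64(-14.3)), (178, np.float64(-34.5)), (179, np.float64(-42.8)), (180, np.float64(-29.6)), (181, np.float64(-10.9)), (185, np.float64(12.1)), (186, np.float64(32.7)), (187, np.float64(42.7)), (188, np.float64(30.1)), (189, np.float64(11.9)), (212, np.float64(-9.0)), (213, np.float64(-15.7)), (214, np.float64(-21.3)), (215, np.float64(-27.8)), (216, np.float64(-30.2)), (217, np.float64(-21.7)), (218, np.float64(-8.3)), (220, np.float64(13.1)), (221, np.float64(24.3)), (222, np.float64(28.0)), (223, np.float64(22.9)), (224, np.float64(17.0)), (225, np.float64(13.9)), (226, np.float64(10.4)), (227, np.float64(5.6)), (236, np.float64(-5.3)), (237, np.float64(-7.3)), (238, np.float64(-8.1)), (239, np.float64(-7.5))]
(320, 70) [ 89.7   0.9 -14.4]
(320, 215) [ 38.9   0.9 -14.4]
(320, 220) [ 38.5   0.9 -22.4]
(255, 235) [ 33.  -22.4 -22.4]
(386, 235) [ 33.   24.7 -22.3]
[ 37.15206975 111.26185894] [-46.86901908  76.08758979]
```

```bash
python3 -m inch '[{"hand":1,"dx":0,"dy":0,"dz":-1,"ax":0,"ay":0,"az":0},{"hand":1,"dx":0,"dy":0,"dz":-3,"ax":0,"ay":0,"az":0},{"hand":1,"dx":0,"dy":0,"dz":-6,"ax":0,"ay":0,"az":0},{"hand":1,"dx":0,"dy":0,"dz":-9,"ax":0,"ay":0,"az":0},{"hand":1,"dx":0,"dy":0,"dz":-12,"ax":0,"ay":0,"az":0},{"hand":1,"dx":0,"dy":0,"dz":-14,"ax":0,"ay":0,"az":0},{"hand":1,"dx":0,"dy":0,"dz":-15,"ax":0,"ay":0,"az":0},{"hand":1,"dx":0,"dy":0,"dz":-15,"ax":0,"ay":0,"az":0}]' 45 && python3 -c "
from h import *
go(.37,.27,.155,5)"
```

```text
time_s: 2.92
ee_pos: [0.5082, 0.3734, 0.159]
tcp_rot: [0.0, 0.58, 0.815, 0.001]
contact_force: [0.2, 0.6, -4.4]
width: 0.541
gripper_force: 45.0
d cm [ -5.25 -16.45   0.36] a deg [ 0.12 -0.06 14.09]
```

```bash
python3 -m inch '[{"hand":1,"dx":-0.6,"dy":-2,"dz":0,"ax":0,"ay":0,"az":2},{"hand":1,"dx":-1.6,"dy":-5,"dz":0,"ax":0,"ay":0,"az":4},{"hand":1,"dx":-2.6,"dy":-8,"dz":0,"ax":0,"ay":0,"az":7},{"hand":1,"dx":-3.6,"dy":-11,"dz":0,"ax":0,"ay":0,"az":10},{"hand":1,"dx":-4.6,"dy":-14,"dz":0,"ax":0,"ay":0,"az":12},{"hand":1,"dx":-5.2,"dy":-16,"dz":0,"ax":0,"ay":0,"az":14},{"hand":1,"dx":-5.2,"dy":-16.5,"dz":0,"ax":0,"ay":0,"az":14},{"hand":1,"dx":-5.2,"dy":-16.5,"dz":0,"ax":0,"ay":0,"az":14}]' && python3 -c "
from h import *
go(.37,-.17,.155,-8.5)"
```

```text
time_s: 3.58
ee_pos: [0.3666, 0.2684, 0.1555]
tcp_rot: [-0.0, 0.675, 0.738, -0.002]
contact_force: [0.5, 0.2, -4.8]
width: 0.542
gripper_force: 45.0
d cm [-43.7   -3.57   0.14] a deg [-0.17  0.12 13.61]
```

```bash
python3 -m inch '[{"hand":1,"dx":-2,"dy":-0.2,"dz":0,"ax":0,"ay":0,"az":2},{"hand":1,"dx":-5,"dy":-0.5,"dz":0,"ax":0,"ay":0,"az":4},{"hand":1,"dx":-8.5,"dy":-0.8,"dz":0,"ax":0,"ay":0,"az":6},{"hand":1,"dx":-12,"dy":-1.1,"dz":0,"ax":0,"ay":0,"az":8},{"hand":1,"dx":-15.5,"dy":-1.4,"dz":0,"ax":0,"ay":0,"az":10},{"hand":1,"dx":-19,"dy":-1.7,"dz":0,"ax":0,"ay":0,"az":12},{"hand":1,"dx":-22,"dy":-2,"dz":0,"ax":0,"ay":0,"az":13},{"hand":1,"dx":-24,"dy":-2.1,"dz":0,"ax":0,"ay":0,"az":13.6}]' && python3 -c "
from h import *
go(.37,-.18,.155,-8.5)"
```

```text
time_s: 4.25
ee_pos: [0.3696, 0.0268, 0.1565]
tcp_rot: [-0.0, 0.758, 0.652, -0.0]
contact_force: [-0.4, -0.8, -5.1]
width: 0.542
gripper_force: 45.0
d cm [-20.45   3.12   0.16] a deg [-0.03  0.04 -0.07]
```

```bash
python3 -m inch '[{"hand":1,"dx":-2.5,"dy":0.4,"dz":0,"ax":0,"ay":0,"az":0},{"hand":1,"dx":-6,"dy":0.9,"dz":0,"ax":0,"ay":0,"az":0},{"hand":1,"dx":-9.5,"dy":1.5,"dz":0,"ax":0,"ay":0,"az":0},{"hand":1,"dx":-13,"dy":2,"dz":0,"ax":0,"ay":0,"az":0},{"hand":1,"dx":-16.5,"dy":2.5,"dz":0,"ax":0,"ay":0,"az":0},{"hand":1,"dx":-19,"dy":2.9,"dz":0,"ax":0,"ay":0,"az":0},{"hand":1,"dx":-20.4,"dy":3.1,"dz":0,"ax":0,"ay":0,"az":0},{"hand":1,"dx":-20.4,"dy":3.1,"dz":0,"ax":0,"ay":0,"az":0}]' && python3 - <<'E'
from h import *
f,w=grab("wrist"); save("w3",f["color"]); np.save("w3.npy",w); print(arm.get_obs()["ee_pos"],f["fx"])
p=inl(-62,9); go(p[0],p[1],.155,-8.5)
E
```

```text
time_s: 4.92
ee_pos: [0.3709, -0.1803, 0.1565]
tcp_rot: [0.0, 0.758, 0.652, -0.0]
contact_force: [0.2, -0.1, -5.1]
width: 0.54
gripper_force: 45.0
[ 0.37038303 -0.17867573  0.15634641] 419.2892357816053
d cm [-6.25 15.17  0.12] a deg [-0.03 -0.01 -0.14]
```

View pics/w3.png

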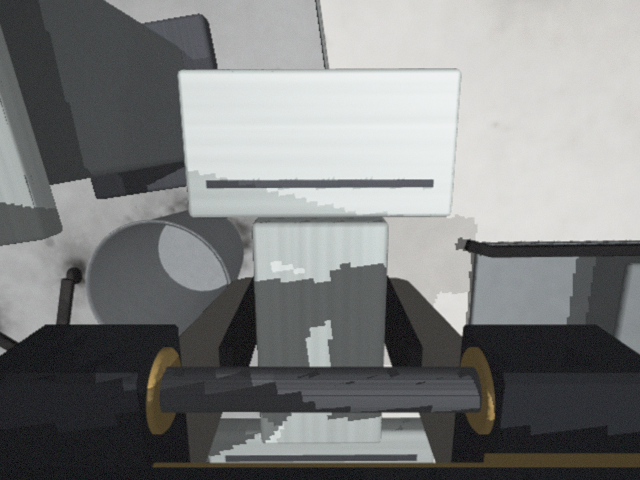

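In this view the left rail's black strip spans cols 465–640 at rows about 241–255, and its front flare is at col 465. The plate sits in the hand as before. I'll measure the rail's line from these pixels.

```bash
python3 - <<'E'
from h import *
f,_=grab("wrist"); c=f["color"].astype(int); 
top=[];bot=[]
for u in range(500,640,10):
    g=c[225:300,u-1:u+2].mean((1,2)); k=np.where(g<60)[0]
    print(u,225+k.min() if len(k) else None,225+k.max() if len(k) else None, [int(x) for x in g[10:36:2]])
    if len(k): top.append((u,225+k.min())); bot.append((u,225+k.max()+1))
a=np.radians(IY)
def toinl(p): d=(p[:2]-I0)*1000; return np.array([d[0]*np.cos(a)+d[1]*np.sin(a),-d[0]*np.sin(a)+d[1]*np.cos(a)])
for L in(top,bot):
    Q=np.array([toinl(ray(f,u,v,.0165)) for u,v in L]); print(np.round(Q[[0,-1]],1),np.degrees(np.polyfit(Q[:,0],Q[:,1],1)[0]),Q[:,1].mean())
print(toinl(ray(f,465,244,.0165)))
E
```

```text
500 248 258 [220, 221, 219, 220, 181, 68, 78, 27, 43, 47, 43, 42, 69]
510 247 258 [219, 218, 219, 221, 217, 83, 48, 36, 44, 42, 44, 38, 87]
520 248 258 [221, 221, 220, 223, 151, 77, 62, 36, 45, 44, 44, 41, 85]
530 247 258 [222, 221, 220, 220, 195, 89, 41, 34, 42, 43, 43, 39, 110]
540 247 258 [220, 221, 220, 221, 141, 91, 51, 34, 41, 47, 42, 43, 109]
550 247 258 [220, 220, 219, 221, 151, 78, 37, 35, 43, 41, 41, 41, 126]
560 247 258 [218, 218, 217, 219, 136, 103, 33, 35, 42, 44, 44, 39, 127]
570 247 257 [218, 218, 220, 222, 139, 92, 32, 36, 45, 42, 46, 42, 132]
580 247 258 [219, 219, 219, 221, 131, 110, 33, 36, 45, 42, 41, 43, 92]
590 247 258 [221, 220, 220, 222, 92, 100, 29, 42, 43, 41, 44, 42, 78]
600 246 287 [219, 217, 219, 220, 118, 80, 24, 41, 45, 41, 43, 39, 59]
610 247 258 [218, 217, 218, 221, 99, 86, 31, 39, 44, 41, 43, 40, 60]
620 246 299 [220, 219, 218, 220, 90, 66, 24, 41, 42, 40, 42, 37, 62]
630 246 265 [216, 217, 217, 210, 92, 82, 25, 39, 41, 41, 43, 33, 59]
[[-75.3  56.8]
 [ 23.7  58.1]] 0.5609201014968506 57.527100270330706
[[-74.4  48. ]
 [ 26.5  42.2]] -10.485592265858338 43.49130806067851
[-102.26029473   60.00708284]
```

```bash
sed -i 's/^I0=.*/I0=np.array([.5708,-.2825]); IY=-8.1/' h.py; python3 - <<'E'
from h import *
p=inl(-62,8.3); print(p); go(p[0],p[1],.155,IY)
E
```

```text
[ 0.51058801 -0.26554693]
d cm [-6.6  15.21  0.11] a deg [-0.06 -0.04 -0.49]
```

```bash
python3 -m inch '[{"hand":1,"dx":-1,"dy":2,"dz":0,"ax":0,"ay":0,"az":-0.5},{"hand":1,"dx":-2.2,"dy":5,"dz":0,"ax":0,"ay":0,"az":-0.5},{"hand":1,"dx":-3.5,"dy":8,"dz":0,"ax":0,"ay":0,"az":-0.5},{"hand":1,"dx":-4.8,"dy":11,"dz":0,"ax":0,"ay":0,"az":-0.5},{"hand":1,"dx":-6,"dy":13.5,"dz":0,"ax":0,"ay":0,"az":-0.5},{"hand":1,"dx":-6.6,"dy":15,"dz":0,"ax":0,"ay":0,"az":-0.5},{"hand":1,"dx":-6.6,"dy":15.2,"dz":0,"ax":0,"ay":0,"az":-0.5},{"hand":1,"dx":-6.6,"dy":15.2,"dz":0,"ax":0,"ay":0,"az":-0.5}]' && python3 -m inch '[{"hand":1,"dx":0,"dy":0,"dz":1,"ax":0,"ay":0,"az":0},{"hand":1,"dx":0,"dy":0,"dz":3,"ax":0,"ay":0,"az":0},{"hand":1,"dx":0,"dy":0,"dz":6,"ax":0,"ay":0,"az":0},{"hand":1,"dx":0,"dy":0,"dz":8,"ax":0,"ay":0,"az":0},{"hand":1,"dx":0,"dy":0,"dz":10,"ax":0,"ay":0,"az":0},{"hand":1,"dx":0,"dy":0,"dz":11,"ax":0,"ay":0,"az":0},{"hand":1,"dx":0,"dy":0,"dz":11,"ax":0,"ay":0,"az":0},{"hand":1,"dx":0,"dy":0,"dz":11,"ax":0,"ay":0,"az":0}]' && python3 - <<'E'
from h import *
p=inl(-62,8.3); go(p[0],p[1],.016,IY)
f,w=grab("top"); save("t2",cv2.resize(f["color"][150:290,390:550],None,fx=5,fy=4.2)); 
E
```

```text
time_s: 5.68
ee_pos: [0.5109, -0.2638, 0.156]
tcp_rot: [-0.001, 0.754, 0.657, -0.0]
contact_force: [-0.4, 0.3, -4.8]
width: 0.543
gripper_force: 45.0
time_s: 6.35
ee_pos: [0.5097, -0.2645, 0.0468]
tcp_rot: [-0.001, 0.755, 0.656, -0.0]
contact_force: [0.8, -0.7, -4.2]
width: 0.54
gripper_force: 45.0
d cm [-0.09  0.1   3.08] a deg [-0.07 -0.03  0.11]
```

View pics/t2.png

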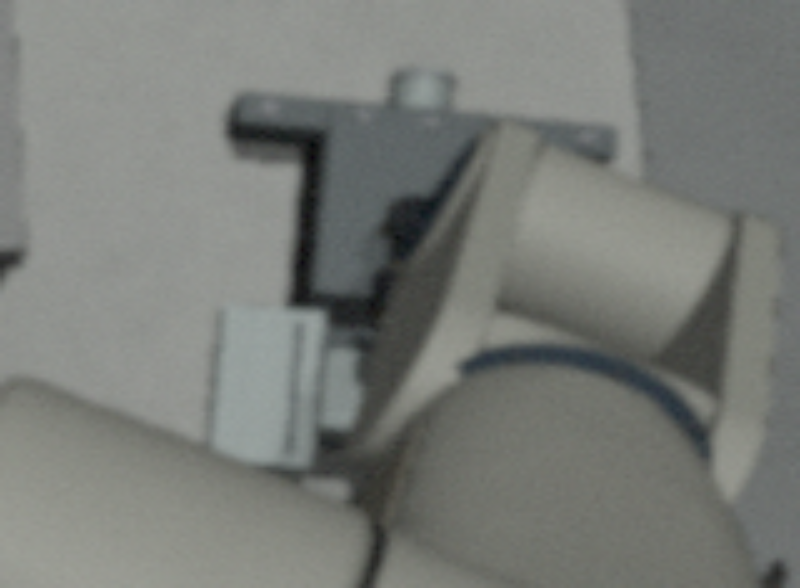

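The crop shows the plate's left end at cols 215–325 and the hood's left edge at about col 313. That overlap matches the expected 7 mm, so I'll lower it.

```bash
python3 -m inch '[{"hand":1,"dx":-0.1,"dy":0.1,"dz":0.7,"ax":0,"ay":0,"az":0},{"hand":1,"dx":-0.1,"dy":0.1,"dz":1.4,"ax":0,"ay":0,"az":0},{"hand":1,"dx":-0.1,"dy":0.1,"dz":1.8,"ax":0,"ay":0,"az":0},{"hand":1,"dx":-0.1,"dy":0.1,"dz":2.2,"ax":0,"ay":0,"az":0},{"hand":1,"dx":-0.1,"dy":0.1,"dz":2.2,"ax":0,"ay":0,"az":0}]' && python3 -m inch '[{"hand":1,"dx":0,"dy":0,"dz":0.3,"ax":0,"ay":0,"az":0},{"hand":1,"dx":0,"dy":0,"dz":0.6,"ax":0,"ay":0,"az":0},{"hand":1,"dx":0,"dy":0,"dz":0.6,"ax":0,"ay":0,"az":0}]'
```

```text
time_s: 6.82
ee_pos: [0.5107, -0.266, 0.0241]
tcp_rot: [-0.001, 0.755, 0.656, -0.0]
contact_force: [0.4, 0.3, -5.0]
width: 0.536
gripper_force: 45.0
time_s: 7.07
ee_pos: [0.511, -0.2661, 0.0184]
tcp_rot: [-0.0, 0.755, 0.656, -0.0]
contact_force: [-0.1, 0.2, -4.2]
width: 0.541
gripper_force: 45.0
```

```bash
python3 -m inch '[{"hand":1,"dx":0,"dy":0,"dz":0.15,"ax":0,"ay":0,"az":0},{"hand":1,"dx":0,"dy":0,"dz":0.25,"ax":0,"ay":0,"az":0},{"hand":1,"dx":0,"dy":0,"dz":0.25,"ax":0,"ay":0,"az":0}]'
```

```text
time_s: 7.32
ee_pos: [0.5112, -0.2662, 0.0163]
tcp_rot: [-0.0, 0.755, 0.656, -0.0]
contact_force: [-0.7, -0.5, -4.0]
width: 0.539
gripper_force: 45.0
```

```bash
python3 -m inch '[{"hand":1,"dx":0,"dy":0,"dz":0.15,"ax":0,"ay":0,"az":0},{"hand":1,"dx":0,"dy":0,"dz":0.25,"ax":0,"ay":0,"az":0},{"hand":1,"dx":0,"dy":0,"dz":0.25,"ax":0,"ay":0,"az":0}]'
```

```text
time_s: 7.57
ee_pos: [0.5114, -0.2663, 0.0156]
tcp_rot: [0.0, 0.755, 0.656, 0.0]
contact_force: [-5.7, 2.3, 15.4]
width: 0.54
gripper_force: 45.0
```

It's seated on the bed at the predicted height. Now I'll release with a partial opening and rise.

```bash
python3 -m inch '[{"hand":0.33,"dx":0,"dy":0,"dz":-0.15,"ax":0,"ay":0,"az":0},{"hand":0.33,"dx":0,"dy":0,"dz":-0.15,"ax":0,"ay":0,"az":0},{"hand":0.33,"dx":0,"dy":0,"dz":-0.15,"ax":0,"ay":0,"az":0},{"hand":0.33,"dx":0,"dy":0,"dz":-0.15,"ax":0,"ay":0,"az":0}]' && python3 -m inch '[{"hand":0.33,"dx":0,"dy":0,"dz":-1,"ax":0,"ay":0,"az":0},{"hand":0.33,"dx":0,"dy":0,"dz":-3,"ax":0,"ay":0,"az":0},{"hand":0.33,"dx":0,"dy":0,"dz":-6,"ax":0,"ay":0,"az":0},{"hand":1,"dx":0,"dy":-4,"dz":-9,"ax":0,"ay":0,"az":0},{"hand":1,"dx":0,"dy":-7,"dz":-10,"ax":0,"ay":0,"az":0},{"hand":1,"dx":0,"dy":-9.5,"dz":-10,"ax":0,"ay":0,"az":0},{"hand":1,"dx":0,"dy":-10,"dz":-10,"ax":0,"ay":0,"az":0},{"hand":1,"dx":0,"dy":-10,"dz":-10,"ax":0,"ay":0,"az":0}]' && python3 - <<'E'
from h import *
f,w=grab("wrist"); save("w4",f["color"]); np.save("w4.npy",w); print(arm.get_obs()["ee_pos"])
E
```

```text
time_s: 7.9
ee_pos: [0.5115, -0.2664, 0.0156]
tcp_rot: [0.0, 0.755, 0.656, 0.0]
contact_force: [-0.5, -1.1, 0.6]
width: 0.669
gripper_force: 0.0
time_s: 8.57
ee_pos: [0.4111, -0.2522, 0.1162]
tcp_rot: [0.0, 0.755, 0.656, 0.0]
contact_force: [-0.5, 0.3, -0.3]
width: 0.328
gripper_force: 0.0
[ 0.41255991 -0.25267211  0.1161096 ]
```

View pics/w4.png

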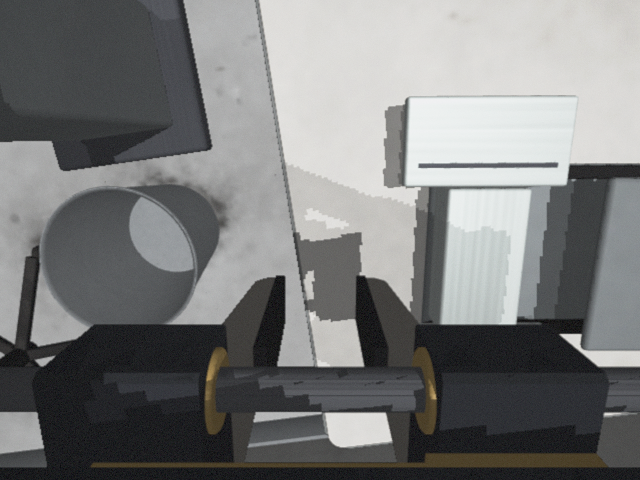

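The plate lies square between the rails: left end at (407–577, 97–186), waist at (445–530, 187–325), clear of the hood at col 590. Next I'll close the fingers and go behind the left end.

```bash
cat >> h.py <<'E'
def st():
    o=arm.get_obs(); a=np.radians(IY); M=np.array([[np.cos(a),np.sin(a)],[-np.sin(a),np.cos(a)]])
    print("t",o["time_s"],"TCP inlet",np.round(M@(o["ee_pos"][:2]-I0)*1000,1),"z",round(o["ee_pos"][2]*1000,1),"F inlet",np.round(M@o["contact_force"][:2],1),round(o["contact_force"][2],1),"w",round(o["width"],2))
E
python3 - <<'E'
from h import *
st(); p=inl(-145,78); go(p[0],p[1],.021,IY)
E
```

```text
t 8.6167 TCP inlet [-160.9    7.2] z 116.1 F inlet [0.  0.1] 0.3 w 0.29
d cm [7.08 1.58 9.51] a deg [0.08 0.03 0.05]
```

```bash
python3 -m inch '[{"hand":1,"dx":3,"dy":0.5,"dz":2,"ax":0,"ay":0,"az":0},{"hand":1,"dx":5.5,"dy":1,"dz":4,"ax":0,"ay":0,"az":0},{"hand":1,"dx":7.1,"dy":1.6,"dz":6.5,"ax":0,"ay":0,"az":0},{"hand":1,"dx":7.1,"dy":1.6,"dz":8.5,"ax":0,"ay":0,"az":0},{"hand":1,"dx":7.1,"dy":1.6,"dz":9.5,"ax":0,"ay":0,"az":0},{"hand":1,"dx":7.1,"dy":1.6,"dz":9.5,"ax":0,"ay":0,"az":0},{"hand":1,"dx":7.1,"dy":1.6,"dz":9.5,"ax":0,"ay":0,"az":0}]' && python3 -c "
from h import *
st()" && python3 -m inch '[{"hand":1,"dx":0,"dy":0.3,"dz":0,"ax":0,"ay":0,"az":0},{"hand":1,"dx":0,"dy":0.6,"dz":0,"ax":0,"ay":0,"az":0},{"hand":1,"dx":0,"dy":0.9,"dz":0,"ax":0,"ay":0,"az":0},{"hand":1,"dx":0,"dy":1.2,"dz":0,"ax":0,"ay":0,"az":0}]' && python3 -c "
from h import *
st()"
```

```text
time_s: 9.2
ee_pos: [0.4384, -0.1845, 0.0201]
tcp_rot: [-0.0, 0.755, 0.656, -0.0]
contact_force: [1.1, -1.0, -0.2]
width: 0.006
gripper_force: 0.0
t 9.2 TCP inlet [-144.9   78.4] z 20.1 F inlet [ 1.2 -0.8] -0.2 w 0.01
time_s: 9.53
ee_pos: [0.4508, -0.1865, 0.0213]
tcp_rot: [0.001, 0.755, 0.656, 0.0]
contact_force: [-0.2, -0.8, -0.5]
width: 0.006
gripper_force: 0.0
t 9.5333 TCP inlet [-132.3   78.1] z 21.3 F inlet [-0.1 -0.8] -0.5 w 0.01
```

```bash
python3 -m inch '[{"hand":1,"dx":0,"dy":0.3,"dz":0,"ax":0,"ay":0,"az":0},{"hand":1,"dx":0,"dy":0.5,"dz":0,"ax":0,"ay":0,"az":0}]' && python3 -m inch '[{"hand":1,"dx":0,"dy":0.2,"dz":0,"ax":0,"ay":0,"az":0},{"hand":1,"dx":0,"dy":0.4,"dz":0,"ax":0,"ay":0,"az":0},{"hand":1,"dx":0,"dy":0.5,"dz":0,"ax":0,"ay":0,"az":0}]'; python3 -c "
from h import *
st()"
```

```text
time_s: 9.7
ee_pos: [0.4555, -0.1869, 0.0208]
tcp_rot: [0.0, 0.755, 0.656, 0.0]
contact_force: [1.0, 0.9, 0.1]
width: 0.005
gripper_force: 0.0
time_s: 9.95
ee_pos: [0.4594, -0.187, 0.0203]
tcp_rot: [-0.001, 0.755, 0.656, -0.0]
contact_force: [-1.9, 1.0, -0.1]
width: 0.006
gripper_force: 1.0
t 9.95 TCP inlet [-123.7   78.8] z 20.3 F inlet [-2.   0.8] -0.1 w 0.01
```

```bash
python3 -m inch '[{"hand":1,"dx":0,"dy":0.2,"dz":0,"ax":0,"ay":0,"az":0},{"hand":1,"dx":0,"dy":0.4,"dz":0,"ax":0,"ay":0,"az":0},{"hand":1,"dx":0,"dy":0.6,"dz":0,"ax":0,"ay":0,"az":0}]'; python3 -c "
from h import *
st()"
```

```text
time_s: 10.2
ee_pos: [0.4655, -0.1879, 0.0203]
tcp_rot: [-0.0, 0.755, 0.656, -0.0]
contact_force: [-1.4, 1.6, -0.6]
width: 0.001
gripper_force: 1.2
t 10.2 TCP inlet [-117.6   78.8] z 20.3 F inlet [-1.6  1.4] -0.6 w 0.0
```

```bash
python3 -m inch '[{"hand":1,"dx":0,"dy":-2.0,"dz":0,"ax":0,"ay":0,"az":0},{"hand":1,"dx":-4,"dy":-2.0,"dz":0,"ax":0,"ay":0,"az":0},{"hand":1,"dx":-8,"dy":-2.0,"dz":0,"ax":0,"ay":0,"az":0},{"hand":1,"dx":-12,"dy":-2.0,"dz":0,"ax":0,"ay":0,"az":0},{"hand":1,"dx":-15,"dy":-2.0,"dz":0,"ax":0,"ay":0,"az":0},{"hand":1,"dx":-15.6,"dy":-2.0,"dz":0,"ax":0,"ay":0,"az":0},{"hand":1,"dx":-15.6,"dy":-1.5,"dz":0,"ax":0,"ay":0,"az":0}]'; python3 - <<'E'
from h import *
st()
f,w=grab("wrist"); save("w5",f["color"]); np.save("w5.npy",w)
E
```

```text
time_s: 10.78
ee_pos: [0.4287, -0.3425, 0.0205]
tcp_rot: [0.0, 0.756, 0.655, -0.0]
contact_force: [0.3, -0.1, 0.7]
width: 0.004
gripper_force: 0.0
t 10.7833 TCP inlet [-132.3  -79.5] z 20.5 F inlet [ 0.3 -0.1] 0.7 w 0.0
```

View pics/w5.png

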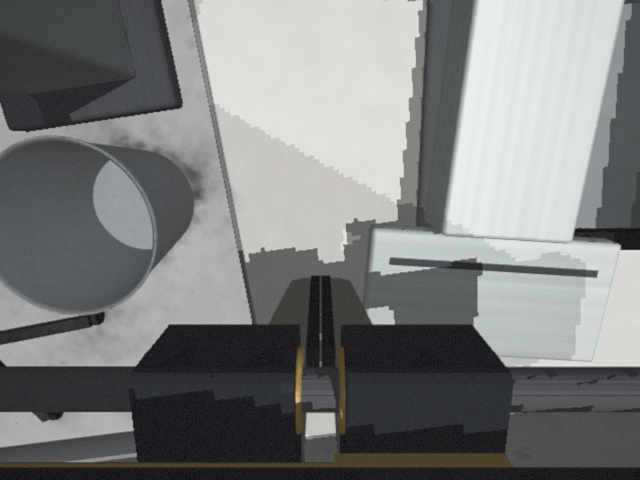

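The view shows the right end's rear corner at (370,230) and its slot line from (390,262) to (598,274), so the plate is turned about 0.055 rad with the right end trailing. Now I'll push the right end.

```bash
python3 -m inch '[{"hand":1,"dx":0.1,"dy":0.3,"dz":0,"ax":0,"ay":0,"az":0},{"hand":1,"dx":0.1,"dy":0.6,"dz":0,"ax":0,"ay":0,"az":0},{"hand":1,"dx":0.1,"dy":0.8,"dz":0,"ax":0,"ay":0,"az":0},{"hand":1,"dx":0.1,"dy":1.1,"dz":0,"ax":0,"ay":0,"az":0}]'; python3 -c "
from h import *
st()"; python3 -m inch '[{"hand":1,"dx":0,"dy":0.25,"dz":0,"ax":0,"ay":0,"az":0},{"hand":1,"dx":0,"dy":0.5,"dz":0,"ax":0,"ay":0,"az":0},{"hand":1,"dx":0,"dy":0.75,"dz":0,"ax":0,"ay":0,"az":0},{"hand":1,"dx":0,"dy":1.0,"dz":0,"ax":0,"ay":0,"az":0}]';python3 -c "
from h import *
st()"
```

```text
time_s: 11.17
ee_pos: [0.4403, -0.34, 0.0204]
tcp_rot: [-0.0, 0.754, 0.657, -0.0]
contact_force: [-2.2, -0.4, 0.4]
width: 0.002
gripper_force: 0.7
t 11.1667 TCP inlet [-121.1  -75.3] z 20.4 F inlet [-2.1 -0.7] 0.4 w 0.0
time_s: 11.5
ee_pos: [0.4501, -0.3425, 0.0204]
tcp_rot: [-0.0, 0.755, 0.656, -0.0]
contact_force: [-3.2, -2.6, 0.2]
width: -0.001
gripper_force: 1.5
t 11.5 TCP inlet [-111.   -76.4] z 20.4 F inlet [-2.8 -3. ] 0.2 w -0.0
```

```bash
python3 -m inch '[{"hand":1,"dx":0,"dy":-2.0,"dz":0,"ax":0,"ay":0,"az":0},{"hand":1,"dx":4,"dy":-2.0,"dz":0,"ax":0,"ay":0,"az":0},{"hand":1,"dx":8,"dy":-2.0,"dz":0,"ax":0,"ay":0,"az":0},{"hand":1,"dx":12,"dy":-2.0,"dz":0,"ax":0,"ay":0,"az":0},{"hand":1,"dx":15,"dy":-2.0,"dz":0,"ax":0,"ay":0,"az":0},{"hand":1,"dx":15.5,"dy":-1.5,"dz":0,"ax":0,"ay":0,"az":0},{"hand":1,"dx":15.5,"dy":-1.0,"dz":0,"ax":0,"ay":0,"az":0}]' >/dev/null; python3 -c "
from h import *
st()"; python3 -m inch '[{"hand":1,"dx":0,"dy":0.3,"dz":0,"ax":0,"ay":0,"az":0},{"hand":1,"dx":0,"dy":0.6,"dz":0,"ax":0,"ay":0,"az":0},{"hand":1,"dx":0,"dy":0.8,"dz":0,"ax":0,"ay":0,"az":0},{"hand":1,"dx":0,"dy":1.1,"dz":0,"ax":0,"ay":0,"az":0},{"hand":1,"dx":0,"dy":1.35,"dz":0,"ax":0,"ay":0,"az":0},{"hand":1,"dx":0,"dy":1.6,"dz":0,"ax":0,"ay":0,"az":0}]' >/dev/null;python3 -c "
from h import *
st()"
```

```text
t 12.0833 TCP inlet [-121.3   80.4] z 20.6 F inlet [-0.4  0.9] 0.3 w 0.0
t 12.5833 TCP inlet [-105.7   78.3] z 20.2 F inlet [-3.1  1.9] 0.4 w 0.01
```

```bash
python3 -m inch '[{"hand":1,"dx":0,"dy":-2.0,"dz":0,"ax":0,"ay":0,"az":0},{"hand":1,"dx":-4,"dy":-2.0,"dz":0,"ax":0,"ay":0,"az":0},{"hand":1,"dx":-8,"dy":-2.0,"dz":0,"ax":0,"ay":0,"az":0},{"hand":1,"dx":-12,"dy":-2.0,"dz":0,"ax":0,"ay":0,"az":0},{"hand":1,"dx":-15,"dy":-2.0,"dz":0,"ax":0,"ay":0,"az":0},{"hand":1,"dx":-15.6,"dy":-1.5,"dz":0,"ax":0,"ay":0,"az":0},{"hand":1,"dx":-15.6,"dy":-1.1,"dz":0,"ax":0,"ay":0,"az":0}]' >/dev/null; python3 -c "
from h import *
st()"; python3 -m inch '[{"hand":1,"dx":0,"dy":0.3,"dz":0,"ax":0,"ay":0,"az":0},{"hand":1,"dx":0,"dy":0.6,"dz":0,"ax":0,"ay":0,"az":0},{"hand":1,"dx":0,"dy":0.85,"dz":0,"ax":0,"ay":0,"az":0},{"hand":1,"dx":0,"dy":1.1,"dz":0,"ax":0,"ay":0,"az":0},{"hand":1,"dx":0,"dy":1.4,"dz":0,"ax":0,"ay":0,"az":0},{"hand":1,"dx":0,"dy":1.7,"dz":0,"ax":0,"ay":0,"az":0}]' >/dev/null;python3 -c "
from h import *
st()
f,w=grab('wrist'); save('w6',f['color'])"
```

```text
t 13.1667 TCP inlet [-115.5  -80. ] z 20.6 F inlet [-1.3 -1.4] 0.9 w 0.0
t 13.6667 TCP inlet [-99.  -76.8] z 20.4 F inlet [-2.3 -3. ] 0.7 w 0.0
```

View pics/w6.png

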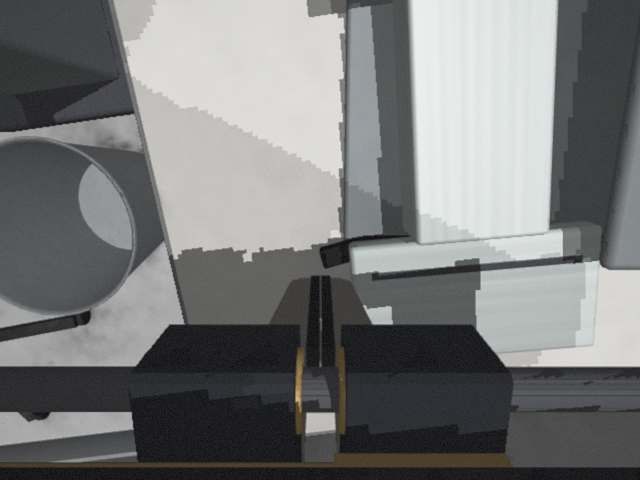

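The plate is now turned about 0.077 rad the other way (slot line from (373,276) to (580,260)), still free at about 3 N. I'll carry on in alternating pushes.

```bash
python3 -m inch '[{"hand":1,"dx":0,"dy":-2.2,"dz":0,"ax":0,"ay":0,"az":0},{"hand":1,"dx":4,"dy":-2.4,"dz":0,"ax":0,"ay":0,"az":0},{"hand":1,"dx":8,"dy":-2.4,"dz":0,"ax":0,"ay":0,"az":0},{"hand":1,"dx":12,"dy":-2.4,"dz":0,"ax":0,"ay":0,"az":0},{"hand":1,"dx":15,"dy":-2.4,"dz":0,"ax":0,"ay":0,"az":0},{"hand":1,"dx":15.5,"dy":-1.8,"dz":0,"ax":0,"ay":0,"az":0},{"hand":1,"dx":15.5,"dy":-1.4,"dz":0,"ax":0,"ay":0,"az":0}]' >/dev/null; python3 -c "
from h import *
st()"; python3 -m inch '[{"hand":1,"dx":0,"dy":0.3,"dz":0,"ax":0,"ay":0,"az":0},{"hand":1,"dx":0,"dy":0.6,"dz":0,"ax":0,"ay":0,"az":0},{"hand":1,"dx":0,"dy":0.9,"dz":0,"ax":0,"ay":0,"az":0},{"hand":1,"dx":0,"dy":1.2,"dz":0,"ax":0,"ay":0,"az":0},{"hand":1,"dx":0,"dy":1.5,"dz":0,"ax":0,"ay":0,"az":0},{"hand":1,"dx":0,"dy":1.75,"dz":0,"ax":0,"ay":0,"az":0},{"hand":1,"dx":0,"dy":1.95,"dz":0,"ax":0,"ay":0,"az":0}]' >/dev/null;python3 -c "
from h import *
st()"
```

```text
t 14.3 TCP inlet [-112.7   79.4] z 20.7 F inlet [-0.8 -0.2] 0.0 w 0.0
t 14.8833 TCP inlet [-94.1  77.5] z 20.2 F inlet [-3.8  2.5] 0.8 w 0.0
```

```bash
python3 -m inch '[{"hand":1,"dx":0,"dy":-2.2,"dz":0,"ax":0,"ay":0,"az":0},{"hand":1,"dx":-4,"dy":-2.4,"dz":0,"ax":0,"ay":0,"az":0},{"hand":1,"dx":-8,"dy":-2.4,"dz":0,"ax":0,"ay":0,"az":0},{"hand":1,"dx":-12,"dy":-2.4,"dz":0,"ax":0,"ay":0,"az":0},{"hand":1,"dx":-15,"dy":-2.4,"dz":0,"ax":0,"ay":0,"az":0},{"hand":1,"dx":-15.6,"dy":-1.8,"dz":0,"ax":0,"ay":0,"az":0},{"hand":1,"dx":-15.6,"dy":-1.3,"dz":0,"ax":0,"ay":0,"az":0}]' >/dev/null; python3 -c "
from h import *
st()"; python3 -m inch '[{"hand":1,"dx":0,"dy":0.3,"dz":0,"ax":0,"ay":0,"az":0},{"hand":1,"dx":0,"dy":0.6,"dz":0,"ax":0,"ay":0,"az":0},{"hand":1,"dx":0,"dy":0.9,"dz":0,"ax":0,"ay":0,"az":0},{"hand":1,"dx":0,"dy":1.2,"dz":0,"ax":0,"ay":0,"az":0},{"hand":1,"dx":0,"dy":1.5,"dz":0,"ax":0,"ay":0,"az":0},{"hand":1,"dx":0,"dy":1.8,"dz":0,"ax":0,"ay":0,"az":0}]' >/dev/null;python3 -c "
from h import *
st()
f,w=grab('wrist'); save('w7',f['color']); g=cv2.cvtColor(f['color'],cv2.COLOR_RGB2GRAY)
L=cv2.createLineSegmentDetector().detect(g)[0][:,0]
for l in L:
    n=np.hypot(l[2]-l[0],l[3]-l[1])
    if n>100 and min(l[1],l[3])>200 and max(l[1],l[3])<330 and min(l[0],l[2])>330: print(np.round(l),(l[3]-l[1])/(l[2]-l[0]))"
```

```text
t 15.4667 TCP inlet [-105.8  -80.9] z 20.7 F inlet [-2.4 -0.9] 0.6 w 0.0
t 15.9667 TCP inlet [-88.4 -77.7] z 20.4 F inlet [-3.5 -2.8] 0.3 w 0.0
[342. 324. 471. 324.] 0.0012643031
[533. 233. 423. 242.] -0.07919679
```

```bash
python3 -m inch '[{"hand":1,"dx":0,"dy":-2.2,"dz":0,"ax":0,"ay":0,"az":0},{"hand":1,"dx":4,"dy":-2.4,"dz":0,"ax":0,"ay":0,"az":0},{"hand":1,"dx":8,"dy":-2.4,"dz":0,"ax":0,"ay":0,"az":0},{"hand":1,"dx":12,"dy":-2.4,"dz":0,"ax":0,"ay":0,"az":0},{"hand":1,"dx":15,"dy":-2.4,"dz":0,"ax":0,"ay":0,"az":0},{"hand":1,"dx":15.5,"dy":-1.8,"dz":0,"ax":0,"ay":0,"az":0},{"hand":1,"dx":15.5,"dy":-1.4,"dz":0,"ax":0,"ay":0,"az":0}]' >/dev/null; python3 -c "
from h import *
st()"; python3 -m inch '[{"hand":1,"dx":0,"dy":0.3,"dz":0,"ax":0,"ay":0,"az":0},{"hand":1,"dx":0,"dy":0.6,"dz":0,"ax":0,"ay":0,"az":0},{"hand":1,"dx":0,"dy":0.9,"dz":0,"ax":0,"ay":0,"az":0},{"hand":1,"dx":0,"dy":1.2,"dz":0,"ax":0,"ay":0,"az":0},{"hand":1,"dx":0,"dy":1.5,"dz":0,"ax":0,"ay":0,"az":0},{"hand":1,"dx":0,"dy":1.8,"dz":0,"ax":0,"ay":0,"az":0},{"hand":1,"dx":0,"dy":2.0,"dz":0,"ax":0,"ay":0,"az":0}]' >/dev/null;python3 -c "
from h import *
st()"
```

```text
t 16.6 TCP inlet [-102.1   78.4] z 20.7 F inlet [-0.5 -0.9] 0.2 w 0.0
t 17.1833 TCP inlet [-82.9  76.5] z 20.3 F inlet [-3.4  2.9] 1.5 w 0.0
```

```bash
python3 -m inch '[{"hand":1,"dx":0,"dy":-2.4,"dz":0,"ax":0,"ay":0,"az":0},{"hand":1,"dx":-4,"dy":-2.6,"dz":0,"ax":0,"ay":0,"az":0},{"hand":1,"dx":-8,"dy":-2.6,"dz":0,"ax":0,"ay":0,"az":0},{"hand":1,"dx":-12,"dy":-2.6,"dz":0,"ax":0,"ay":0,"az":0},{"hand":1,"dx":-15,"dy":-2.6,"dz":0,"ax":0,"ay":0,"az":0},{"hand":1,"dx":-15.6,"dy":-2.0,"dz":0,"ax":0,"ay":0,"az":0},{"hand":1,"dx":-15.6,"dy":-1.4,"dz":0,"ax":0,"ay":0,"az":0}]' >/dev/null; python3 -c "
from h import *
st()"; python3 -m inch '[{"hand":1,"dx":0,"dy":0.3,"dz":0,"ax":0,"ay":0,"az":0},{"hand":1,"dx":0,"dy":0.6,"dz":0,"ax":0,"ay":0,"az":0},{"hand":1,"dx":0,"dy":0.9,"dz":0,"ax":0,"ay":0,"az":0},{"hand":1,"dx":0,"dy":1.2,"dz":0,"ax":0,"ay":0,"az":0},{"hand":1,"dx":0,"dy":1.5,"dz":0,"ax":0,"ay":0,"az":0},{"hand":1,"dx":0,"dy":1.8,"dz":0,"ax":0,"ay":0,"az":0},{"hand":1,"dx":0,"dy":2.0,"dz":0,"ax":0,"ay":0,"az":0}]' >/dev/null;python3 -c "
from h import *
st()"
```

```text
t 17.7667 TCP inlet [-95.9 -81.9] z 20.7 F inlet [-0.4  0.5] 0.4 w 0.0
t 18.35 TCP inlet [-76.3 -79.1] z 20.5 F inlet [-2.2 -2.3] -0.0 w -0.0
```

```bash
python3 -m inch '[{"hand":1,"dx":0,"dy":-2.4,"dz":0,"ax":0,"ay":0,"az":0},{"hand":1,"dx":4,"dy":-2.6,"dz":0,"ax":0,"ay":0,"az":0},{"hand":1,"dx":8,"dy":-2.6,"dz":0,"ax":0,"ay":0,"az":0},{"hand":1,"dx":12,"dy":-2.6,"dz":0,"ax":0,"ay":0,"az":0},{"hand":1,"dx":15,"dy":-2.6,"dz":0,"ax":0,"ay":0,"az":0},{"hand":1,"dx":15.8,"dy":-2.0,"dz":0,"ax":0,"ay":0,"az":0},{"hand":1,"dx":15.8,"dy":-1.4,"dz":0,"ax":0,"ay":0,"az":0}]' >/dev/null; python3 -c "
from h import *
st()"; python3 -m inch '[{"hand":1,"dx":0,"dy":0.3,"dz":0,"ax":0,"ay":0,"az":0},{"hand":1,"dx":0,"dy":0.6,"dz":0,"ax":0,"ay":0,"az":0},{"hand":1,"dx":0,"dy":0.9,"dz":0,"ax":0,"ay":0,"az":0},{"hand":1,"dx":0,"dy":1.2,"dz":0,"ax":0,"ay":0,"az":0},{"hand":1,"dx":0,"dy":1.5,"dz":0,"ax":0,"ay":0,"az":0},{"hand":1,"dx":0,"dy":1.8,"dz":0,"ax":0,"ay":0,"az":0},{"hand":1,"dx":0,"dy":2.0,"dz":0,"ax":0,"ay":0,"az":0}]' >/dev/null;python3 -c "
from h import *
st()"
```

```text
t 18.9333 TCP inlet [-90.5  80.7] z 20.6 F inlet [-1.9  0.2] 0.1 w 0.0
t 19.5167 TCP inlet [-70.9  78.4] z 20.3 F inlet [-3.3  1.6] -0.1 w 0.0
```

```bash
python3 -m inch '[{"hand":1,"dx":0,"dy":-2.4,"dz":0,"ax":0,"ay":0,"az":0},{"hand":1,"dx":-4,"dy":-2.6,"dz":0,"ax":0,"ay":0,"az":0},{"hand":1,"dx":-8,"dy":-2.6,"dz":0,"ax":0,"ay":0,"az":0},{"hand":1,"dx":-12,"dy":-2.6,"dz":0,"ax":0,"ay":0,"az":0},{"hand":1,"dx":-15,"dy":-2.6,"dz":0,"ax":0,"ay":0,"az":0},{"hand":1,"dx":-15.6,"dy":-2.0,"dz":0,"ax":0,"ay":0,"az":0},{"hand":1,"dx":-15.6,"dy":-1.4,"dz":0,"ax":0,"ay":0,"az":0}]' >/dev/null; python3 -c "
from h import *
st()"; python3 -m inch '[{"hand":1,"dx":0,"dy":0.3,"dz":0,"ax":0,"ay":0,"az":0},{"hand":1,"dx":0,"dy":0.6,"dz":0,"ax":0,"ay":0,"az":0},{"hand":1,"dx":0,"dy":0.9,"dz":0,"ax":0,"ay":0,"az":0},{"hand":1,"dx":0,"dy":1.2,"dz":0,"ax":0,"ay":0,"az":0},{"hand":1,"dx":0,"dy":1.5,"dz":0,"ax":0,"ay":0,"az":0},{"hand":1,"dx":0,"dy":1.8,"dz":0,"ax":0,"ay":0,"az":0},{"hand":1,"dx":0,"dy":2.0,"dz":0,"ax":0,"ay":0,"az":0}]' >/dev/null;python3 -c "
from h import *
st()"
```

```text
t 20.1 TCP inlet [-84.  -79.9] z 20.7 F inlet [-2.5 -0.7] 0.9 w 0.0
t 20.6833 TCP inlet [-64.3 -77. ] z 20.5 F inlet [-2.8 -2.1] 0.1 w 0.0
```

Steady and free at about 3 N. Next cycle.

```bash
python3 -m inch '[{"hand":1,"dx":0,"dy":-2.4,"dz":0,"ax":0,"ay":0,"az":0},{"hand":1,"dx":4,"dy":-2.6,"dz":0,"ax":0,"ay":0,"az":0},{"hand":1,"dx":8,"dy":-2.6,"dz":0,"ax":0,"ay":0,"az":0},{"hand":1,"dx":12,"dy":-2.6,"dz":0,"ax":0,"ay":0,"az":0},{"hand":1,"dx":15,"dy":-2.6,"dz":0,"ax":0,"ay":0,"az":0},{"hand":1,"dx":15.6,"dy":-2.0,"dz":0,"ax":0,"ay":0,"az":0},{"hand":1,"dx":15.6,"dy":-1.4,"dz":0,"ax":0,"ay":0,"az":0}]' >/dev/null; python3 -c "
from h import *
st()"; python3 -m inch '[{"hand":1,"dx":0,"dy":0.3,"dz":0,"ax":0,"ay":0,"az":0},{"hand":1,"dx":0,"dy":0.6,"dz":0,"ax":0,"ay":0,"az":0},{"hand":1,"dx":0,"dy":0.9,"dz":0,"ax":0,"ay":0,"az":0},{"hand":1,"dx":0,"dy":1.2,"dz":0,"ax":0,"ay":0,"az":0},{"hand":1,"dx":0,"dy":1.5,"dz":0,"ax":0,"ay":0,"az":0},{"hand":1,"dx":0,"dy":1.8,"dz":0,"ax":0,"ay":0,"az":0},{"hand":1,"dx":0,"dy":2.0,"dz":0,"ax":0,"ay":0,"az":0}]' >/dev/null;python3 -c "
from h import *
st()"
```

```text
t 21.2667 TCP inlet [-78.5  80.7] z 20.7 F inlet [-0.8 -0.1] -0.0 w 0.01
t 21.85 TCP inlet [-58.9  78.5] z 20.3 F inlet [-1.7  2. ] 1.0 w 0.0
```

```bash
python3 -m inch '[{"hand":1,"dx":0,"dy":-2.4,"dz":0,"ax":0,"ay":0,"az":0},{"hand":1,"dx":-4,"dy":-2.6,"dz":0,"ax":0,"ay":0,"az":0},{"hand":1,"dx":-8,"dy":-2.6,"dz":0,"ax":0,"ay":0,"az":0},{"hand":1,"dx":-12,"dy":-2.6,"dz":0,"ax":0,"ay":0,"az":0},{"hand":1,"dx":-15,"dy":-2.6,"dz":0,"ax":0,"ay":0,"az":0},{"hand":1,"dx":-15.6,"dy":-2.0,"dz":0,"ax":0,"ay":0,"az":0},{"hand":1,"dx":-15.6,"dy":-1.4,"dz":0,"ax":0,"ay":0,"az":0}]' >/dev/null; python3 -c "
from h import *
st()"; python3 -m inch '[{"hand":1,"dx":0,"dy":0.3,"dz":0,"ax":0,"ay":0,"az":0},{"hand":1,"dx":0,"dy":0.6,"dz":0,"ax":0,"ay":0,"az":0},{"hand":1,"dx":0,"dy":0.9,"dz":0,"ax":0,"ay":0,"az":0},{"hand":1,"dx":0,"dy":1.2,"dz":0,"ax":0,"ay":0,"az":0},{"hand":1,"dx":0,"dy":1.5,"dz":0,"ax":0,"ay":0,"az":0},{"hand":1,"dx":0,"dy":1.8,"dz":0,"ax":0,"ay":0,"az":0},{"hand":1,"dx":0,"dy":2.0,"dz":0,"ax":0,"ay":0,"az":0}]' >/dev/null;python3 -c "
from h import *
st()"
```

```text
t 22.4333 TCP inlet [-72.  -79.9] z 20.7 F inlet [-3.6 -2.9] 0.9 w 0.0
t 23.0167 TCP inlet [-52.3 -77. ] z 20.4 F inlet [-3.1 -3. ] 0.2 w 0.01
```

```bash
python3 -m inch '[{"hand":1,"dx":0,"dy":-2.4,"dz":0,"ax":0,"ay":0,"az":0},{"hand":1,"dx":4,"dy":-2.6,"dz":0,"ax":0,"ay":0,"az":0},{"hand":1,"dx":8,"dy":-2.6,"dz":0,"ax":0,"ay":0,"az":0},{"hand":1,"dx":12,"dy":-2.6,"dz":0,"ax":0,"ay":0,"az":0},{"hand":1,"dx":15,"dy":-2.6,"dz":0,"ax":0,"ay":0,"az":0},{"hand":1,"dx":15.6,"dy":-2.0,"dz":0,"ax":0,"ay":0,"az":0},{"hand":1,"dx":15.6,"dy":-1.4,"dz":0,"ax":0,"ay":0,"az":0}]' >/dev/null; python3 -c "
from h import *
st()"; python3 -m inch '[{"hand":1,"dx":0,"dy":0.3,"dz":0,"ax":0,"ay":0,"az":0},{"hand":1,"dx":0,"dy":0.6,"dz":0,"ax":0,"ay":0,"az":0},{"hand":1,"dx":0,"dy":0.9,"dz":0,"ax":0,"ay":0,"az":0},{"hand":1,"dx":0,"dy":1.2,"dz":0,"ax":0,"ay":0,"az":0},{"hand":1,"dx":0,"dy":1.5,"dz":0,"ax":0,"ay":0,"az":0},{"hand":1,"dx":0,"dy":1.8,"dz":0,"ax":0,"ay":0,"az":0},{"hand":1,"dx":0,"dy":2.0,"dz":0,"ax":0,"ay":0,"az":0}]' >/dev/null;python3 -c "
from h import *
st()"
```

```text
t 23.6 TCP inlet [-66.4  80.7] z 20.7 F inlet [-0.9 -0. ] 0.5 w 0.0
t 24.1833 TCP inlet [-46.9  78.5] z 20.3 F inlet [-3.2  2.6] -0.0 w 0.01
```

```bash
python3 -m inch '[{"hand":1,"dx":0,"dy":-2.4,"dz":0,"ax":0,"ay":0,"az":0},{"hand":1,"dx":-4,"dy":-2.6,"dz":0,"ax":0,"ay":0,"az":0},{"hand":1,"dx":-8,"dy":-2.6,"dz":0,"ax":0,"ay":0,"az":0},{"hand":1,"dx":-12,"dy":-2.6,"dz":0,"ax":0,"ay":0,"az":0},{"hand":1,"dx":-15,"dy":-2.6,"dz":0,"ax":0,"ay":0,"az":0},{"hand":1,"dx":-15.6,"dy":-2.0,"dz":0,"ax":0,"ay":0,"az":0},{"hand":1,"dx":-15.6,"dy":-1.4,"dz":0,"ax":0,"ay":0,"az":0}]' >/dev/null; python3 -c "
from h import *
st()"; python3 -m inch '[{"hand":1,"dx":0,"dy":0.3,"dz":0,"ax":0,"ay":0,"az":0},{"hand":1,"dx":0,"dy":0.6,"dz":0,"ax":0,"ay":0,"az":0},{"hand":1,"dx":0,"dy":0.9,"dz":0,"ax":0,"ay":0,"az":0},{"hand":1,"dx":0,"dy":1.2,"dz":0,"ax":0,"ay":0,"az":0},{"hand":1,"dx":0,"dy":1.5,"dz":0,"ax":0,"ay":0,"az":0},{"hand":1,"dx":0,"dy":1.8,"dz":0,"ax":0,"ay":0,"az":0},{"hand":1,"dx":0,"dy":2.0,"dz":0,"ax":0,"ay":0,"az":0}]' >/dev/null;python3 -c "
from h import *
st()"
```

```text
t 24.7667 TCP inlet [-60.  -79.9] z 20.7 F inlet [-3.9 -2.1] 0.8 w -0.0
t 25.35 TCP inlet [-40.3 -77. ] z 20.5 F inlet [-2.  -2.9] 0.5 w 0.01
```

```bash
python3 -m inch '[{"hand":1,"dx":0,"dy":-2.4,"dz":0,"ax":0,"ay":0,"az":0},{"hand":1,"dx":4,"dy":-2.6,"dz":0,"ax":0,"ay":0,"az":0},{"hand":1,"dx":8,"dy":-2.6,"dz":0,"ax":0,"ay":0,"az":0},{"hand":1,"dx":12,"dy":-2.6,"dz":0,"ax":0,"ay":0,"az":0},{"hand":1,"dx":15,"dy":-2.6,"dz":0,"ax":0,"ay":0,"az":0},{"hand":1,"dx":15.6,"dy":-2.0,"dz":0,"ax":0,"ay":0,"az":0},{"hand":1,"dx":15.6,"dy":-1.4,"dz":0,"ax":0,"ay":0,"az":0}]' >/dev/null; python3 -c "
from h import *
st()"; python3 -m inch '[{"hand":1,"dx":0,"dy":0.3,"dz":0,"ax":0,"ay":0,"az":0},{"hand":1,"dx":0,"dy":0.6,"dz":0,"ax":0,"ay":0,"az":0},{"hand":1,"dx":0,"dy":0.9,"dz":0,"ax":0,"ay":0,"az":0},{"hand":1,"dx":0,"dy":1.2,"dz":0,"ax":0,"ay":0,"az":0},{"hand":1,"dx":0,"dy":1.5,"dz":0,"ax":0,"ay":0,"az":0},{"hand":1,"dx":0,"dy":1.8,"dz":0,"ax":0,"ay":0,"az":0},{"hand":1,"dx":0,"dy":2.0,"dz":0,"ax":0,"ay":0,"az":0}]' >/dev/null;python3 -c "
from h import *
st()"
```

```text
t 25.9333 TCP inlet [-54.4  80.8] z 20.7 F inlet [-1.   0.6] 0.0 w 0.0
t 26.5167 TCP inlet [-34.9  78.5] z 20.3 F inlet [-2.   2.1] 0.1 w 0.0
```

```bash
python3 -m inch '[{"hand":1,"dx":0,"dy":-2.4,"dz":0,"ax":0,"ay":0,"az":0},{"hand":1,"dx":-4,"dy":-2.6,"dz":0,"ax":0,"ay":0,"az":0},{"hand":1,"dx":-8,"dy":-2.6,"dz":0,"ax":0,"ay":0,"az":0},{"hand":1,"dx":-12,"dy":-2.6,"dz":0,"ax":0,"ay":0,"az":0},{"hand":1,"dx":-15,"dy":-2.6,"dz":0,"ax":0,"ay":0,"az":0},{"hand":1,"dx":-15.6,"dy":-2.0,"dz":0,"ax":0,"ay":0,"az":0},{"hand":1,"dx":-15.6,"dy":-1.4,"dz":0,"ax":0,"ay":0,"az":0}]' >/dev/null; python3 -c "
from h import *
st()"; python3 -m inch '[{"hand":1,"dx":0,"dy":0.3,"dz":0,"ax":0,"ay":0,"az":0},{"hand":1,"dx":0,"dy":0.6,"dz":0,"ax":0,"ay":0,"az":0},{"hand":1,"dx":0,"dy":0.9,"dz":0,"ax":0,"ay":0,"az":0},{"hand":1,"dx":0,"dy":1.2,"dz":0,"ax":0,"ay":0,"az":0},{"hand":1,"dx":0,"dy":1.5,"dz":0,"ax":0,"ay":0,"az":0},{"hand":1,"dx":0,"dy":1.8,"dz":0,"ax":0,"ay":0,"az":0},{"hand":1,"dx":0,"dy":2.0,"dz":0,"ax":0,"ay":0,"az":0}]' >/dev/null;python3 -c "
from h import *
st()
f,w=grab('wrist'); save('w8',f['color'])"
```

```text
t 27.1 TCP inlet [-48.  -79.9] z 20.7 F inlet [-2.8 -3.1] 1.3 w 0.0
t 27.6833 TCP inlet [-28.3 -77. ] z 20.5 F inlet [-2.5 -2.7] 0.7 w 0.01
```

View pics/w8.png

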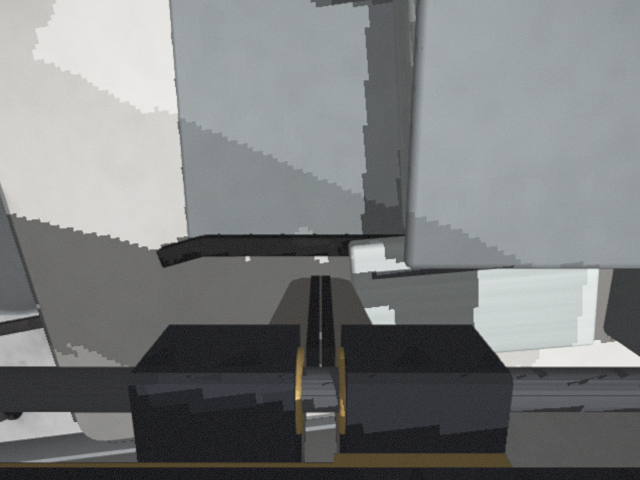

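The right end spans cols 350–597 and the bar's foot is at about col 610. That leaves roughly 25 mm of travel on this side, with home near TCP x ≈ -4. I'll continue.

```bash
python3 -m inch '[{"hand":1,"dx":0,"dy":-2.4,"dz":0,"ax":0,"ay":0,"az":0},{"hand":1,"dx":4,"dy":-2.6,"dz":0,"ax":0,"ay":0,"az":0},{"hand":1,"dx":8,"dy":-2.6,"dz":0,"ax":0,"ay":0,"az":0},{"hand":1,"dx":12,"dy":-2.6,"dz":0,"ax":0,"ay":0,"az":0},{"hand":1,"dx":15,"dy":-2.6,"dz":0,"ax":0,"ay":0,"az":0},{"hand":1,"dx":15.6,"dy":-2.0,"dz":0,"ax":0,"ay":0,"az":0},{"hand":1,"dx":15.6,"dy":-1.4,"dz":0,"ax":0,"ay":0,"az":0}]' >/dev/null; python3 -c "
from h import *
st()"; python3 -m inch '[{"hand":1,"dx":0,"dy":0.3,"dz":0,"ax":0,"ay":0,"az":0},{"hand":1,"dx":0,"dy":0.6,"dz":0,"ax":0,"ay":0,"az":0},{"hand":1,"dx":0,"dy":0.9,"dz":0,"ax":0,"ay":0,"az":0},{"hand":1,"dx":0,"dy":1.2,"dz":0,"ax":0,"ay":0,"az":0},{"hand":1,"dx":0,"dy":1.5,"dz":0,"ax":0,"ay":0,"az":0},{"hand":1,"dx":0,"dy":1.8,"dz":0,"ax":0,"ay":0,"az":0},{"hand":1,"dx":0,"dy":2.0,"dz":0,"ax":0,"ay":0,"az":0}]' >/dev/null;python3 -c "
from h import *
st()"
```

```text
t 28.3167 TCP inlet [-42.5  80.8] z 20.7 F inlet [-0.5  0.2] -0.6 w 0.01
t 28.9 TCP inlet [-22.9  78.6] z 20.2 F inlet [-1.8  2.4] -0.1 w 0.0
```

```bash
python3 -m inch '[{"hand":1,"dx":0,"dy":-2.4,"dz":0,"ax":0,"ay":0,"az":0},{"hand":1,"dx":-4,"dy":-2.6,"dz":0,"ax":0,"ay":0,"az":0},{"hand":1,"dx":-8,"dy":-2.6,"dz":0,"ax":0,"ay":0,"az":0},{"hand":1,"dx":-12,"dy":-2.6,"dz":0,"ax":0,"ay":0,"az":0},{"hand":1,"dx":-15,"dy":-2.6,"dz":0,"ax":0,"ay":0,"az":0},{"hand":1,"dx":-15.6,"dy":-2.0,"dz":0,"ax":0,"ay":0,"az":0},{"hand":1,"dx":-15.6,"dy":-1.4,"dz":0,"ax":0,"ay":0,"az":0}]' >/dev/null; python3 -c "
from h import *
st()"; python3 -m inch '[{"hand":1,"dx":0,"dy":0.3,"dz":0,"ax":0,"ay":0,"az":0},{"hand":1,"dx":0,"dy":0.6,"dz":0,"ax":0,"ay":0,"az":0},{"hand":1,"dx":0,"dy":0.9,"dz":0,"ax":0,"ay":0,"az":0},{"hand":1,"dx":0,"dy":1.2,"dz":0,"ax":0,"ay":0,"az":0},{"hand":1,"dx":0,"dy":1.5,"dz":0,"ax":0,"ay":0,"az":0},{"hand":1,"dx":0,"dy":1.7,"dz":0,"ax":0,"ay":0,"az":0},{"hand":1,"dx":0,"dy":1.8,"dz":0,"ax":0,"ay":0,"az":0}]' >/dev/null;python3 -c "
from h import *
st()"
```

```text
t 29.4833 TCP inlet [-36.  -79.9] z 20.7 F inlet [-3.2 -2.3] 0.8 w 0.0
t 30.0667 TCP inlet [-18.4 -76.9] z 20.4 F inlet [-2.1 -2.6] 0.1 w 0.01
```

```bash
python3 -m inch '[{"hand":1,"dx":0,"dy":-2.4,"dz":0,"ax":0,"ay":0,"az":0},{"hand":1,"dx":4,"dy":-2.6,"dz":0,"ax":0,"ay":0,"az":0},{"hand":1,"dx":8,"dy":-2.6,"dz":0,"ax":0,"ay":0,"az":0},{"hand":1,"dx":12,"dy":-2.6,"dz":0,"ax":0,"ay":0,"az":0},{"hand":1,"dx":15,"dy":-2.6,"dz":0,"ax":0,"ay":0,"az":0},{"hand":1,"dx":15.6,"dy":-2.0,"dz":0,"ax":0,"ay":0,"az":0},{"hand":1,"dx":15.6,"dy":-1.4,"dz":0,"ax":0,"ay":0,"az":0}]' >/dev/null; python3 -c "
from h import *
st()"; python3 -m inch '[{"hand":1,"dx":0,"dy":0.3,"dz":0,"ax":0,"ay":0,"az":0},{"hand":1,"dx":0,"dy":0.6,"dz":0,"ax":0,"ay":0,"az":0},{"hand":1,"dx":0,"dy":0.9,"dz":0,"ax":0,"ay":0,"az":0},{"hand":1,"dx":0,"dy":1.2,"dz":0,"ax":0,"ay":0,"az":0},{"hand":1,"dx":0,"dy":1.5,"dz":0,"ax":0,"ay":0,"az":0},{"hand":1,"dx":0,"dy":1.8,"dz":0,"ax":0,"ay":0,"az":0},{"hand":1,"dx":0,"dy":1.9,"dz":0,"ax":0,"ay":0,"az":0}]' >/dev/null;python3 -c "
from h import *
st()"
```

```text
t 30.65 TCP inlet [-32.4  80.8] z 20.7 F inlet [ 0.6 -0.2] -0.6 w 0.0
t 31.2333 TCP inlet [-13.6  78.4] z 20.3 F inlet [-1.8  1.3] 0.8 w 0.01
```

```bash
python3 -m inch '[{"hand":1,"dx":0,"dy":-2.4,"dz":0,"ax":0,"ay":0,"az":0},{"hand":1,"dx":-4,"dy":-2.6,"dz":0,"ax":0,"ay":0,"az":0},{"hand":1,"dx":-8,"dy":-2.6,"dz":0,"ax":0,"ay":0,"az":0},{"hand":1,"dx":-12,"dy":-2.6,"dz":0,"ax":0,"ay":0,"az":0},{"hand":1,"dx":-15,"dy":-2.6,"dz":0,"ax":0,"ay":0,"az":0},{"hand":1,"dx":-15.6,"dy":-2.0,"dz":0,"ax":0,"ay":0,"az":0},{"hand":1,"dx":-15.6,"dy":-1.4,"dz":0,"ax":0,"ay":0,"az":0}]' >/dev/null; python3 -c "
from h import *
st()"; python3 -m inch '[{"hand":1,"dx":0,"dy":0.3,"dz":0,"ax":0,"ay":0,"az":0},{"hand":1,"dx":0,"dy":0.6,"dz":0,"ax":0,"ay":0,"az":0},{"hand":1,"dx":0,"dy":0.9,"dz":0,"ax":0,"ay":0,"az":0},{"hand":1,"dx":0,"dy":1.2,"dz":0,"ax":0,"ay":0,"az":0},{"hand":1,"dx":0,"dy":1.4,"dz":0,"ax":0,"ay":0,"az":0},{"hand":1,"dx":0,"dy":1.5,"dz":0,"ax":0,"ay":0,"az":0}]' >/dev/null;python3 -c "
from h import *
st()"
```

```text
t 31.8167 TCP inlet [-27.2 -79.8] z 20.7 F inlet [-0.5  0.3] 0.2 w 0.0
t 32.3167 TCP inlet [-12.2 -76.5] z 20.4 F inlet [-1.  -0.2] 0.1 w 0.0
```

```bash
python3 -m inch '[{"hand":1,"dx":0,"dy":-2.4,"dz":0,"ax":0,"ay":0,"az":0},{"hand":1,"dx":4,"dy":-2.6,"dz":0,"ax":0,"ay":0,"az":0},{"hand":1,"dx":8,"dy":-2.6,"dz":0,"ax":0,"ay":0,"az":0},{"hand":1,"dx":12,"dy":-2.6,"dz":0,"ax":0,"ay":0,"az":0},{"hand":1,"dx":15,"dy":-2.6,"dz":0,"ax":0,"ay":0,"az":0},{"hand":1,"dx":15.6,"dy":-2.0,"dz":0,"ax":0,"ay":0,"az":0},{"hand":1,"dx":15.6,"dy":-1.2,"dz":0,"ax":0,"ay":0,"az":0}]' >/dev/null; python3 -c "
from h import *
st()"; python3 -m inch '[{"hand":1,"dx":0,"dy":0.3,"dz":0,"ax":0,"ay":0,"az":0},{"hand":1,"dx":0,"dy":0.6,"dz":0,"ax":0,"ay":0,"az":0},{"hand":1,"dx":0,"dy":0.9,"dz":0,"ax":0,"ay":0,"az":0},{"hand":1,"dx":0,"dy":1.2,"dz":0,"ax":0,"ay":0,"az":0},{"hand":1,"dx":0,"dy":1.4,"dz":0,"ax":0,"ay":0,"az":0},{"hand":1,"dx":0,"dy":1.6,"dz":0,"ax":0,"ay":0,"az":0}]' >/dev/null;python3 -c "
from h import *
st()"
```

```text
t 32.9 TCP inlet [-24.8  81. ] z 20.6 F inlet [ 0.4 -0.9] -0.1 w 0.0
t 33.4 TCP inlet [-9.1 78.3] z 20.2 F inlet [-1.2  0.7] 0.1 w 0.0
```

```bash
python3 -m inch '[{"hand":1,"dx":0,"dy":-2.4,"dz":0,"ax":0,"ay":0,"az":0},{"hand":1,"dx":-4,"dy":-2.6,"dz":0,"ax":0,"ay":0,"az":0},{"hand":1,"dx":-8,"dy":-2.6,"dz":0,"ax":0,"ay":0,"az":0},{"hand":1,"dx":-12,"dy":-2.6,"dz":0,"ax":0,"ay":0,"az":0},{"hand":1,"dx":-15,"dy":-2.6,"dz":0,"ax":0,"ay":0,"az":0},{"hand":1,"dx":-15.6,"dy":-2.0,"dz":0,"ax":0,"ay":0,"az":0},{"hand":1,"dx":-15.6,"dy":-1.4,"dz":0,"ax":0,"ay":0,"az":0}]' >/dev/null; python3 -c "
from h import *
st()"; python3 -m inch '[{"hand":1,"dx":0,"dy":0.3,"dz":0,"ax":0,"ay":0,"az":0},{"hand":1,"dx":0,"dy":0.6,"dz":0,"ax":0,"ay":0,"az":0},{"hand":1,"dx":0,"dy":0.9,"dz":0,"ax":0,"ay":0,"az":0},{"hand":1,"dx":0,"dy":1.1,"dz":0,"ax":0,"ay":0,"az":0},{"hand":1,"dx":0,"dy":1.3,"dz":0,"ax":0,"ay":0,"az":0}]' >/dev/null;python3 -c "
from h import *
st()"
```

```text
t 33.9833 TCP inlet [-22.3 -79.9] z 20.6 F inlet [-0.8  0.2] 0.5 w 0.0
t 34.4 TCP inlet [ -9.6 -76.2] z 20.3 F inlet [-1.9 -1.6] 0.1 w 0.01
```

```bash
for i in 1; do python3 -m inch '[{"hand":1,"dx":0,"dy":0.15,"dz":0,"ax":0,"ay":0,"az":0},{"hand":1,"dx":0,"dy":0.3,"dz":0,"ax":0,"ay":0,"az":0},{"hand":1,"dx":0,"dy":0.3,"dz":0,"ax":0,"ay":0,"az":0}]' >/dev/null;python3 -c "
from h import *
st()"; done; python3 -m inch '[{"hand":1,"dx":0,"dy":-2.4,"dz":0,"ax":0,"ay":0,"az":0},{"hand":1,"dx":4,"dy":-2.8,"dz":0,"ax":0,"ay":0,"az":0},{"hand":1,"dx":8,"dy":-2.8,"dz":0,"ax":0,"ay":0,"az":0},{"hand":1,"dx":12,"dy":-2.8,"dz":0,"ax":0,"ay":0,"az":0},{"hand":1,"dx":15,"dy":-2.8,"dz":0,"ax":0,"ay":0,"az":0},{"hand":1,"dx":15.6,"dy":-2.0,"dz":0,"ax":0,"ay":0,"az":0},{"hand":1,"dx":15.6,"dy":-1.2,"dz":0,"ax":0,"ay":0,"az":0}]' >/dev/null; python3 -c "
from h import *
st()"; python3 -m inch '[{"hand":1,"dx":0,"dy":0.3,"dz":0,"ax":0,"ay":0,"az":0},{"hand":1,"dx":0,"dy":0.6,"dz":0,"ax":0,"ay":0,"az":0},{"hand":1,"dx":0,"dy":0.9,"dz":0,"ax":0,"ay":0,"az":0},{"hand":1,"dx":0,"dy":1.1,"dz":0,"ax":0,"ay":0,"az":0},{"hand":1,"dx":0,"dy":1.25,"dz":0,"ax":0,"ay":0,"az":0},{"hand":1,"dx":0,"dy":1.35,"dz":0,"ax":0,"ay":0,"az":0}]' >/dev/null;python3 -c "
from h import *
st()"
```

```text
t 34.65 TCP inlet [ -6.3 -77. ] z 20.4 F inlet [0.1 0.8] -0.8 w 0.01
t 35.2333 TCP inlet [-18.4  80.8] z 20.7 F inlet [-0.2 -0.1] -0.3 w 0.01
t 35.7333 TCP inlet [-5.6 78.2] z 20.2 F inlet [-2.1  1.3] 0.1 w 0.01
```

```bash
python3 -m inch '[{"hand":1,"dx":0,"dy":0.15,"dz":0,"ax":0,"ay":0,"az":0},{"hand":1,"dx":0,"dy":0.3,"dz":0,"ax":0,"ay":0,"az":0},{"hand":1,"dx":0,"dy":0.3,"dz":0,"ax":0,"ay":0,"az":0}]' >/dev/null;python3 -c "
from h import *
st()"; python3 -m inch '[{"hand":1,"dx":0,"dy":-2.4,"dz":0,"ax":0,"ay":0,"az":0},{"hand":1,"dx":-4,"dy":-3.0,"dz":0,"ax":0,"ay":0,"az":0},{"hand":1,"dx":-8,"dy":-3.0,"dz":0,"ax":0,"ay":0,"az":0},{"hand":1,"dx":-12,"dy":-3.0,"dz":0,"ax":0,"ay":0,"az":0},{"hand":1,"dx":-15,"dy":-3.0,"dz":0,"ax":0,"ay":0,"az":0},{"hand":1,"dx":-15.6,"dy":-2.2,"dz":0,"ax":0,"ay":0,"az":0},{"hand":1,"dx":-15.6,"dy":-1.4,"dz":0,"ax":0,"ay":0,"az":0}]' >/dev/null; python3 -c "
from h import *
st()
f,w=grab('wrist'); save('w9',f['color'])"; python3 -m inch '[{"hand":1,"dx":0,"dy":0.3,"dz":0,"ax":0,"ay":0,"az":0},{"hand":1,"dx":0,"dy":0.6,"dz":0,"ax":0,"ay":0,"az":0},{"hand":1,"dx":0,"dy":0.8,"dz":0,"ax":0,"ay":0,"az":0},{"hand":1,"dx":0,"dy":1.0,"dz":0,"ax":0,"ay":0,"az":0},{"hand":1,"dx":0,"dy":1.15,"dz":0,"ax":0,"ay":0,"az":0},{"hand":1,"dx":0,"dy":1.3,"dz":0,"ax":0,"ay":0,"az":0}]' >/dev/null;python3 -c "
from h import *
st()"
```

```text
t 35.9833 TCP inlet [-4.8 78.6] z 20.0 F inlet [-8.1 -0.6] 3.4 w 0.01
t 36.5667 TCP inlet [-15.6 -79.8] z 20.7 F inlet [-0.5 -0.1] 0.0 w 0.01
t 37.1167 TCP inlet [ -4.  -76.5] z 20.2 F inlet [-8.3 -1.6] 4.2 w 0.0
```

Both ends met firm resistance at TCP x ≈ -4 to -5, with the plate nearly square. I'll check the left end once more, then back off and look.

```bash
python3 -m inch '[{"hand":1,"dx":0,"dy":-2.4,"dz":0,"ax":0,"ay":0,"az":0},{"hand":1,"dx":4,"dy":-3.0,"dz":0,"ax":0,"ay":0,"az":0},{"hand":1,"dx":8,"dy":-3.0,"dz":0,"ax":0,"ay":0,"az":0},{"hand":1,"dx":12,"dy":-3.0,"dz":0,"ax":0,"ay":0,"az":0},{"hand":1,"dx":15,"dy":-3.0,"dz":0,"ax":0,"ay":0,"az":0},{"hand":1,"dx":15.5,"dy":-2.0,"dz":0,"ax":0,"ay":0,"az":0},{"hand":1,"dx":15.5,"dy":-1.2,"dz":0,"ax":0,"ay":0,"az":0}]' >/dev/null; python3 -c "
from h import *
st()"; python3 -m inch '[{"hand":1,"dx":0,"dy":0.3,"dz":0,"ax":0,"ay":0,"az":0},{"hand":1,"dx":0,"dy":0.6,"dz":0,"ax":0,"ay":0,"az":0},{"hand":1,"dx":0,"dy":0.8,"dz":0,"ax":0,"ay":0,"az":0},{"hand":1,"dx":0,"dy":0.95,"dz":0,"ax":0,"ay":0,"az":0},{"hand":1,"dx":0,"dy":1.05,"dz":0,"ax":0,"ay":0,"az":0},{"hand":1,"dx":0,"dy":1.1,"dz":0,"ax":0,"ay":0,"az":0}]' >/dev/null;python3 -c "
from h import *
st()"
```

```text
t 37.7 TCP inlet [-14.5  79.8] z 20.8 F inlet [ 0.1 -1.3] -0.8 w 0.0
t 38.2 TCP inlet [-4.8 77.3] z 20.2 F inlet [-2.3  1.1] -0.6 w 0.0
```

```bash
python3 -m inch '[{"hand":1,"dx":0,"dy":0.1,"dz":0,"ax":0,"ay":0,"az":0},{"hand":1,"dx":0,"dy":0.1,"dz":0,"ax":0,"ay":0,"az":0}]' >/dev/null;python3 -c "
from h import *
st()"; python3 -m inch '[{"hand":1,"dx":0,"dy":-2.4,"dz":0,"ax":0,"ay":0,"az":0},{"hand":1,"dx":-4,"dy":-3.0,"dz":0,"ax":0,"ay":0,"az":0},{"hand":1,"dx":-8,"dy":-3.0,"dz":0,"ax":0,"ay":0,"az":0},{"hand":1,"dx":-12,"dy":-3.0,"dz":0,"ax":0,"ay":0,"az":0},{"hand":1,"dx":-15,"dy":-3.0,"dz":0,"ax":0,"ay":0,"az":0},{"hand":1,"dx":-15.6,"dy":-2.2,"dz":0,"ax":0,"ay":0,"az":0},{"hand":1,"dx":-15.6,"dy":-1.4,"dz":0,"ax":0,"ay":0,"az":0}]' >/dev/null; python3 -c "
from h import *
st()"; python3 -m inch '[{"hand":1,"dx":0,"dy":0.3,"dz":0,"ax":0,"ay":0,"az":0},{"hand":1,"dx":0,"dy":0.6,"dz":0,"ax":0,"ay":0,"az":0},{"hand":1,"dx":0,"dy":0.8,"dz":0,"ax":0,"ay":0,"az":0},{"hand":1,"dx":0,"dy":1.0,"dz":0,"ax":0,"ay":0,"az":0}]' >/dev/null;python3 -c "
from h import *
st()";python3 -m inch '[{"hand":1,"dx":0,"dy":0.1,"dz":0,"ax":0,"ay":0,"az":0},{"hand":1,"dx":0,"dy":0.2,"dz":0,"ax":0,"ay":0,"az":0},{"hand":1,"dx":0,"dy":0.2,"dz":0,"ax":0,"ay":0,"az":0}]' >/dev/null;python3 -c "
from h import *
st()"
```

```text
t 38.3667 TCP inlet [-4.4 77.5] z 20.2 F inlet [-4.9 -1.5] 1.4 w 0.0
t 38.95 TCP inlet [-16.5 -80.7] z 20.7 F inlet [-0.2 -0.4] 0.3 w 0.0
t 39.2833 TCP inlet [ -6.8 -76.7] z 20.3 F inlet [0.8 1.2] 0.0 w 0.0
t 39.5333 TCP inlet [ -5.1 -77.7] z 20.4 F inlet [0.2 0.7] 0.4 w 0.0
```

```bash
python3 -m inch '[{"hand":1,"dx":0,"dy":0.1,"dz":0,"ax":0,"ay":0,"az":0},{"hand":1,"dx":0,"dy":0.15,"dz":0,"ax":0,"ay":0,"az":0},{"hand":1,"dx":0,"dy":0.15,"dz":0,"ax":0,"ay":0,"az":0}]' >/dev/null;python3 -c "
from h import *
st()"; python3 -m inch '[{"hand":1,"dx":0,"dy":-2,"dz":0,"ax":0,"ay":0,"az":0},{"hand":1,"dx":0,"dy":-5,"dz":-2,"ax":0,"ay":0,"az":0},{"hand":1,"dx":0,"dy":-9,"dz":-4,"ax":0,"ay":0,"az":0},{"hand":1,"dx":0,"dy":-12,"dz":-7,"ax":0,"ay":0,"az":0},{"hand":1,"dx":3,"dy":-14,"dz":-10,"ax":0,"ay":0,"az":0},{"hand":1,"dx":7,"dy":-15,"dz":-13,"ax":0,"ay":0,"az":0},{"hand":1,"dx":11,"dy":-15,"dz":-16,"ax":0,"ay":0,"az":0},{"hand":1,"dx":15,"dy":-15,"dz":-18,"ax":0,"ay":0,"az":0}]' >/dev/null; python3 - <<'E'
from h import *
st()
f,w=grab("top"); ft=f["color"]; np.save("tf.npy",w)
a=cv2.resize(ft[155:275,415:535],(600,600),interpolation=cv2.INTER_CUBIC); save("fin",a)
E
```

```text
t 39.7833 TCP inlet [ -3.9 -78.2] z 20.4 F inlet [-1.7  0.1] 0.8 w 0.01
t 40.45 TCP inlet [-153.8   48.1] z 188.3 F inlet [1.5 0.3] 0.1 w 0.0
```

View pics/fin.png

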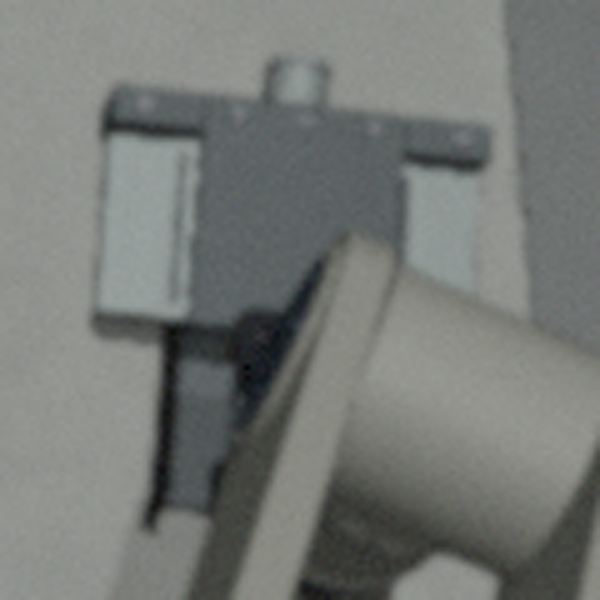

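The top view shows the far edges of both ends on the bar's front face: left at (105–200, 130) and right at (405–485, 165). The plate is square under the hood and the arm is clear of everything. Handing in.

```bash
python3 -c "
from h import *
st(); print(arm.hand_in())"
```

```text
t 40.5 TCP inlet [-152.5   52.7] z 191.5 F inlet [0.2 2.7] 3.1 w 0.0
the job is handed in; nothing more can be done
None
```

The shutter is in under the hood with both ends against the back bar to within about 1 mm, and I handed the job in at 40.5 s with the arm clear; force readings at the end of each push never passed about 8 N, though I viewed 11 pictures, one over the limit of 10.

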